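# Clear the tray and serve the rusks from the flap-front caddy

## Task

First clear the serving tray: hang each wooden spoon lying on it by its ring on a hook of its own on the board. Then carry the blue caddy over the tray and tip it forwards just far enough that its flap swings open and every rusk slides out onto the tray, never so far that the caddy lies flat on its front or turns upside down, and stand it upright again, flap shut, in the middle of its cork mat. All the rusks must end inside the tray, and the coffee pot, pitcher and cups must not be knocked.

Things in the scene. Friction and masses are not known exactly. Their poses are not given: they have to be found in the camera images.
- spoon1_mid (a point): wooden spoon (or absent: None), 191 mm long, 14 mm thick, lying on the tray's floor: handle 112 by 13 mm, round bowl 45 mm across, rigid steel hanging ring at the other end; 60 g, balances near mid-handle. Point: middle of the handle, half-way up; x runs from bowl to ring, z up when it lies flat. Bowl's centre at x = -74 mm, ring's at +72 mm
- spoon1_ring (a point): centre of that spoon's hanging ring: 40 mm across, clear hole 25 mm, 7 mm thick wire, the hole's axis is the spoon's z (vertical when it lies flat)
- spoon2_mid (a point): wooden spoon (or absent: None), 191 mm long, 14 mm thick, lying on the tray's floor: handle 112 by 13 mm, round bowl 45 mm across, rigid steel hanging ring at the other end; 60 g, balances near mid-handle. Point: middle of the handle, half-way up; x runs from bowl to ring, z up when it lies flat. Bowl's centre at x = -74 mm, ring's at +72 mm
- spoon2_ring (a point): centre of that spoon's hanging ring: 40 mm across, clear hole 25 mm, 7 mm thick wire, the hole's axis is the spoon's z (vertical when it lies flat)
- spoon3_mid (a point): wooden spoon (or absent: None), 191 mm long, 14 mm thick, lying on the tray's floor: handle 112 by 13 mm, round bowl 45 mm across, rigid steel hanging ring at the other end; 60 g, balances near mid-handle. Point: middle of the handle, half-way up; x runs from bowl to ring, z up when it lies flat. Bowl's centre at x = -74 mm, ring's at +72 mm
- spoon3_ring (a point): centre of that spoon's hanging ring: 40 mm across, clear hole 25 mm, 7 mm thick wire, the hole's axis is the spoon's z (vertical when it lies flat)
- hook1 (a point): upturned tip of a steel hook on the board (8 mm rod), 257 mm above the table, the rounded end 4 mm higher. The hook's level arm leaves the board along its -y at 225 mm height and turns up 80 mm out from the board's mid-plane. Axes are the board's (y into the board). A ring lowered over the tip, handle pointing away from the board, swings down and hangs when let go
- hook2 (a point): upturned tip of a steel hook on the board (8 mm rod), 257 mm above the table, the rounded end 4 mm higher. The hook's level arm leaves the board along its -y at 225 mm height and turns up 80 mm out from the board's mid-plane. Axes are the board's (y into the board). A ring lowered over the tip, handle pointing away from the board, swings down and hangs when let go
- hook3 (a point): upturned tip of a steel hook on the board (8 mm rod), 257 mm above the table, the rounded end 4 mm higher. The hook's level arm leaves the board along its -y at 225 mm height and turns up 80 mm out from the board's mid-plane. Axes are the board's (y into the board). A ring lowered over the tip, handle pointing away from the board, swings down and hangs when let go
- board: upright plywood hook board fixed on the table left of the tray, 300 mm long (x), 16 mm thick (y), 320 mm high; origin on the table under the middle of the board; three hooks on its -y face at x = -75, 0 and 75 mm
- tray: shallow wooden serving tray, fixed, 320 (x) by 280 (y) mm outside, rim 28 mm high and 10 mm thick, floor 8 mm above the table; origin at its centre at table height
- mat: cork mat, fixed, 220 (x) by 160 (y) mm, 4 mm thick, origin at its centre at table height
- caddy_handle (a point): middle of the brass bar across the top of the blue tin rusk caddy (150 x by 92 y by 77 mm high, 0.25 to 0.5 kg, on the mat), 109 mm above its underside, over its centre. Bar: along the caddy's y, 72 mm clear between posts, 14 mm thick (x), 24 mm high, 20 mm free below it. Front is the -x face (towards the robot at the start), top a clear window; z up when it stands
- flap (a joint): front flap of the caddy, 84 by 64 mm, hinged along its top edge 71 mm above the underside, unlatched, swings freely outwards: 0 shut, 1.7 widest, rad. It hangs plumb, so it opens by about the angle the caddy is tipped forwards (front edge down). Rusks slide on the tin floor at 20 to 28 degrees; 40 to 45 empties it
- rusk1_mid (a point): centre of a hard rusk (or absent: None), 66 (x) by 32 (y) by 16 mm (z), 22 g; lies flat inside the caddy at the start, lengthwise front to back
- rusk2_mid (a point): centre of a hard rusk (or absent: None), 66 (x) by 32 (y) by 16 mm (z), 22 g; lies flat inside the caddy at the start, lengthwise front to back
- rusk3_mid (a point): centre of a hard rusk (or absent: None), 66 (x) by 32 (y) by 16 mm (z), 22 g; lies flat inside the caddy at the start, lengthwise front to back
- rusk4_mid (a point): centre of a hard rusk (or absent: None), 66 (x) by 32 (y) by 16 mm (z), 22 g; lies flat inside the caddy at the start, lengthwise front to back
- coffee_pot: tall white ceramic coffee pot, 116 mm across, 214 mm high, spout and handle reach 95 mm; leave it alone; origin at its underside
- pitcher: empty yellow plastic juice pitcher, 116 mm across, 190 mm high; leave it alone; origin at its underside
- cup1: blue coffee cup on a white saucer, one piece 144 mm across and 66 mm high; leave it alone; origin at its underside
- cup2: blue coffee cup on a white saucer, one piece 144 mm across and 66 mm high; leave it alone; origin at its underside

How it is judged:
By the outcome, as a careful person would: the job done as asked, in the order asked, and still so for the second after the job is handed in, with the robot touching nothing.
Of spoon1, spoon2, spoon3 only 2 to 3 are there at a start; the rules pass over those that are not, and their reading is None.
Of rusk1, rusk2, rusk3, rusk4 only 2 to 4 are there at a start; the rules pass over those that are not, and their reading is None.
At some moment in a run one of caddy, spoon1, spoon2, spoon3 may be knocked a few centimetres aside while the robot is not near it.
It also fails if it takes over 208 s, if anything falls off the work surface, if the arm or the gripper's body presses on something with over 40 N, if the wrist force passes 120 N, or if a joint passes its speed limit or range.

## Robot

A 7-joint arm with a two-finger parallel gripper is mounted at the origin on the work surface. World frame = base frame: x ahead of the robot, y to its left, z up, the work surface at z = 0. Lengths are in m, angles in degrees, forces in N, time in s.
With the tool pointing down it reaches from about 0.375 to 0.925 m from the base axis. Payload 3.1 kg.
Tool frame: the origin (TCP) lies at the very end of the fingers, on their centre line; the grasp point (between the pads) lies 19 mm behind it; x points along the fingers, y is the direction in which the jaws open and shut, and the axes are right-handed (so a half turn about x gives the same grasp; the last joint's range is limited). The gripper opens to 85 mm and grips with 20 to 120 N. Pads are 22 mm wide; open, the fingers measure 114 mm over their backs; the gripper's body (76 mm by 85 mm) begins 54 mm behind the grasp point. The pads swing forward as they close: fully open they stand 13 mm farther back than shut.
Start: joints at [65.844, 21.939, 2.515, 91.553, -1.026, 66.532, -2.859], TCP at [0.207, -0.616, 0.231] pointing down, gripper open.
Joint ranges: [-149.38, 149.38], [-23.57, 123.04], [-84.95, 90], [0, 143.3], [-89.99, 269.99], [3.08, 112.72], [-163.45, 163.45]. Speed limits (degrees/s): [159.86, 159.86, 180, 180, 180, 180, 180].

## Interface

Orientations are given as [roll, pitch, yaw] about the fixed x, y, z axes, in that order (R = Rz(yaw) Ry(pitch) Rx(roll)).
In Python, from workcell import manip gives the robot as it stands.
- The arm moves only by the tool move_arm, never from a script. Its argument "commands" is a list that holds one entry, the list of rows, each a list of 7 numbers: the closure, from 0 (fully open) to 1 (shut), then the shift along the tool's x, y, z each as a share of 50 mm, from -1 to 1, then the turn, a rotation vector about the tool's x, y, z each as a share of 0.08 rad, from -1 to 1. In form: [[[gripper, x, y, z, ax, ay, az], ...]]. A call has 1 to 8 rows; each row shifts and turns the commanded pose from where the row before left it, along the tool's axes as they then stand; what a row does not reach is not made up. A row lasts 1/8 s, in which the tool goes at most 62.5 mm and 10.7 degrees, less where a joint would pass 70% of its speed; a pose out of reach is approached as far as the arm can. A call with a number of a shift or a turn outside -1 to 1 is refused whole. A call with a gripper value outside its range is refused whole. The fingers move at their own pace and stop on an object; "force" is the grip in N (left out, the last holds). Time passes only in rows, so rows that do not move let the fingers close. It gives the time, the measured TCP pose, the force and the opening at its end, in the units of the state.
- manip.get_state(): the state, without advancing time (a new reading comes with each control period).
- manip.read_camera(name): name is "scene" or "top"; returns a dict with "color" (480x640x3 uint8, blue, green, red), "depth" (480x640 float32, m along the optical axis (not along the pixel's ray), 0 where there is no reading), "fx", "fy", "cx", "cy" (pixels), "D" ([k1, k2, p1, p2, k3] as OpenCV has them; the pictures are not rectified), "extrinsics" (4x4, takes a point from camera to world coordinates). Camera axes: x right, y down, z forward; pixel columns grow to the right and rows downward; lengths in m; the calibration is good to about 2 mm. A picture is of the moment at which its call begins.
- manip.close_job(): hands the job in, once; it reports no verdict.
The state is a dict: "time_s": time; "joint_pos": joint angles; "qvel": joint speeds; "joint_efforts": joint torques, N m; "position": TCP position; "eef_rot": TCP orientation; "force": force on the tool from outside, world axes, zero at the start; "ft_torque": the same for the moment, N m; "gripper_width": finger opening in m.
Only numpy, scipy, OpenCV 4.12 (cv2) and the standard library are available. Lean on these libraries where they do the work, as an engineer would, in place of code of your own. Each camera call takes 0.05 s, during which the arm holds its last target.

## Working session

There is one attempt and no reset: what is moved stays moved. The work goes in short steps, Python scripts to look and compute and a tool call to move; the robot and the scene stay as the last step left them, time stands still between calls to the robot, and variables do not carry over. Pictures are saved under pics/ and viewed, and the job is handed in when it is done.

Besides the shell and the picture viewer there is one more tool, called after "Call:" as name([rows], argument=value, ...), one row to a line, values as JSON. move_arm: Moves the arm, as the interface text tells. Its arguments: {"type":"object","properties":{"commands":{"type":"array","items":{"type":"array","items":{"type":"array","items":{"type":"number","minimum":-1,"maximum":1}}}},"force":{"type":"number"}},"required":["commands"]}

```bash
ls; mkdir -p pics; cat > h.py <<'E'
import numpy as np, cv2
from workcell import manip
from scipy.spatial.transform import Rotation as R
def snap(name,fn=None):
    d=manip.read_camera(name)
    np.savez('%s.npz'%name,**{k:np.array(v) for k,v in d.items()})
    if fn: cv2.imwrite('pics/'+fn,d['color'])
    return d
def load(name): return dict(np.load('%s.npz'%name))
def px2w(d,u,v,z=None):
    K=np.array([[d['fx'],0,d['cx']],[0,d['fy'],d['cy']],[0,0,1]],float)
    p=cv2.undistortPoints(np.array([[[u,v]]],float),K,np.array(d['D'],float))[0,0]
    T=np.array(d['extrinsics'])
    ray=T[:3,:3]@np.array([p[0],p[1],1.])
    if z is None:
        dep=float(d['depth'][int(round(v)),int(round(u))]); return T[:3,3]+ray*dep
    s=(z-T[2,3])/ray[2]; return T[:3,3]+ray*s
def w2px(d,P):
    K=np.array([[d['fx'],0,d['cx']],[0,d['fy'],d['cy']],[0,0,1]],float)
    T=np.linalg.inv(np.array(d['extrinsics']))
    P=np.atleast_2d(P).astype(float)
    q,_=cv2.projectPoints(P,cv2.Rodrigues(T[:3,:3])[0],T[:3,3],K,np.array(d['D'],float))
    return q[:,0]
E
python3 - <<'E'
from h import *
s=manip.get_state(); print(s)
for n in ('scene','top'):
    d=snap(n,n+'0.png'); print(n,d['fx'],d['D'],d['extrinsics'])
E
```

```text
pics
{'time_s': 0.0, 'joint_pos': array([65.84460759, 21.99493734,  2.51234019, 91.65174796, -1.02474629,
       66.53080142, -2.85840087]), 'qvel': array([-0.03041378,  0.03637855,  0.01779431, -0.04131889, -0.04844897,
       -0.01817376, -0.00986024]), 'joint_efforts': array([ 7.23380072e-05, -4.33466864e+01,  1.02468051e+00, -2.49518770e+01,
        1.05902474e-02,  1.14500264e-02, -1.32062596e-05]), 'position': array([ 0.2064785 , -0.61531481,  0.22983216]), 'eef_rot': array([-86.47021491,  89.84500792, 112.08639097]), 'force': array([ 0.86625668,  0.27694142, -0.04169878]), 'ft_torque': array([-0.05673868,  0.00487707, -0.05011696]), 'gripper_width': 0.08534295763226853}
scene 600.2321033028942 [-0.08254551  0.          0.          0.          0.        ] [[ 0.03557806  0.83892833 -0.54307777  1.37304405]
 [ 0.99926575 -0.03759481  0.0073886   0.00769591]
 [-0.0142184  -0.54294188 -0.8396499   1.47090037]
 [ 0.          0.          0.          1.        ]]
top 448.25928232132776 [-0.00838563  0.          0.          0.          0.        ] [[-0.02304589 -0.99205618  0.12366654  0.42078624]
 [-0.99972093  0.02222632 -0.008003    0.03641133]
 [ 0.00519078 -0.12381647 -0.99229156  1.14526675]
 [ 0.          0.          0.          1.        ]]
```

View pics/scene0.png

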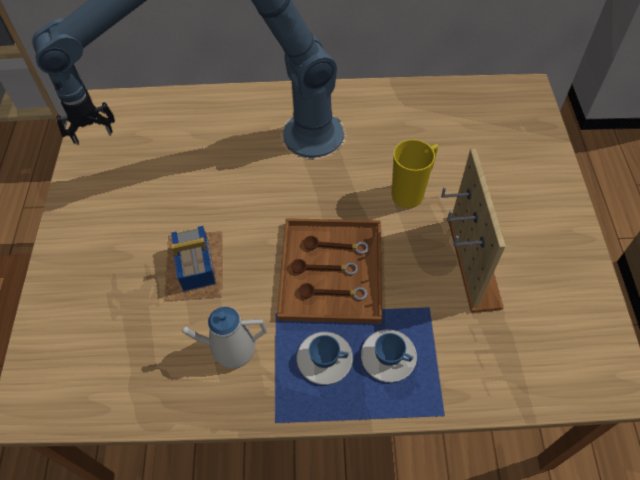

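View pics/top0.png

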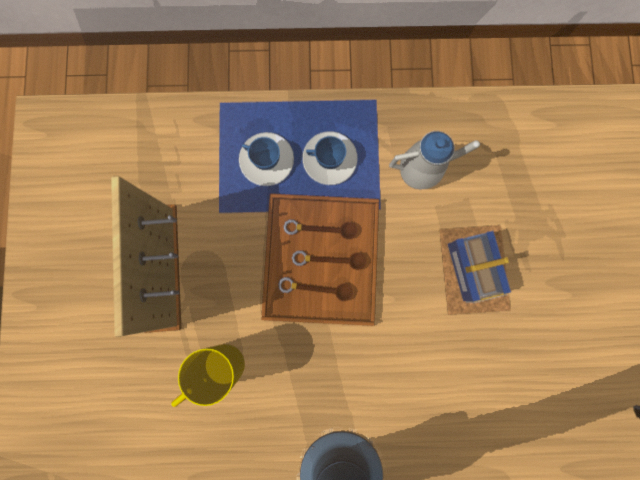

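```bash
python3 - <<'E'
from h import *
d=load('top');c=d['color']
def crop(u0,v0,u1,v1,k,fn): cv2.imwrite('pics/'+fn,cv2.resize(c[v0:v1,u0:u1],None,fx=k,fy=k,interpolation=cv2.INTER_CUBIC))
crop(255,185,395,330,5,'c1.png'); crop(100,165,200,345,3,'c2.png'); crop(430,215,530,325,6-1,'c3.png')
d=load('scene');c=d['color']
crop(155,210,235,310,6,'c4.png'); crop(420,140,520,320,3,'c5.png')
E
```

```text
(no output)
```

View pics/c1.png

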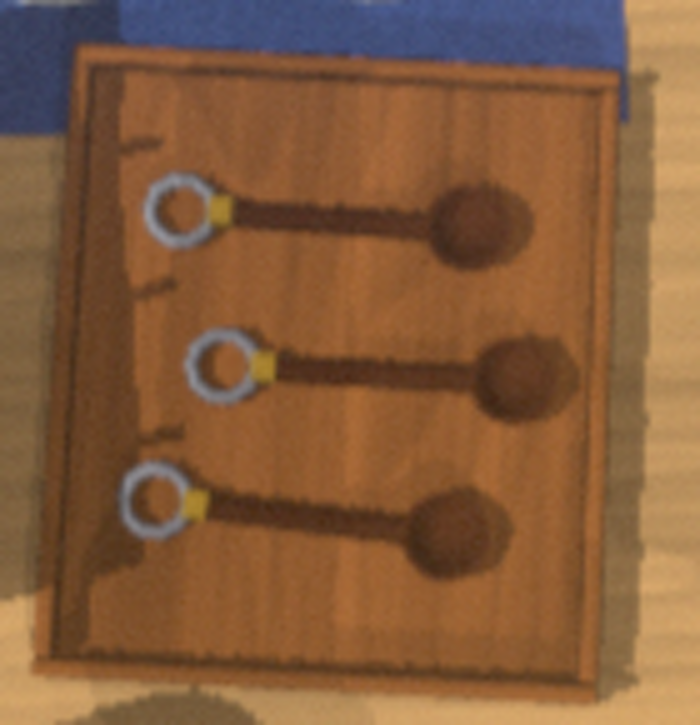

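View pics/c2.png

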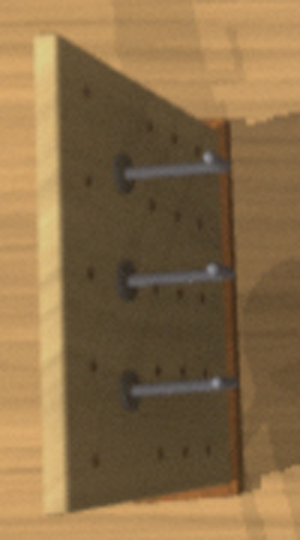

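View pics/c3.png

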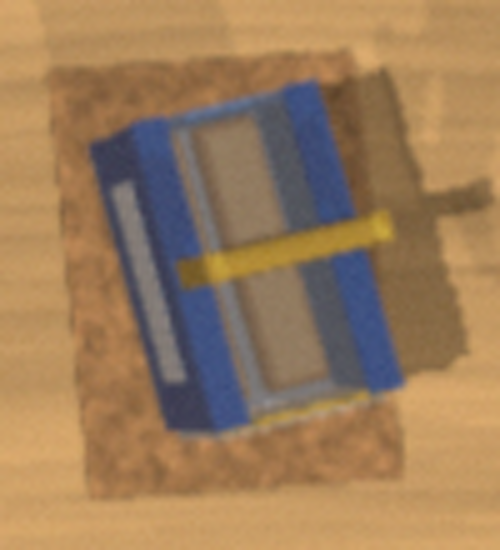

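View pics/c4.png

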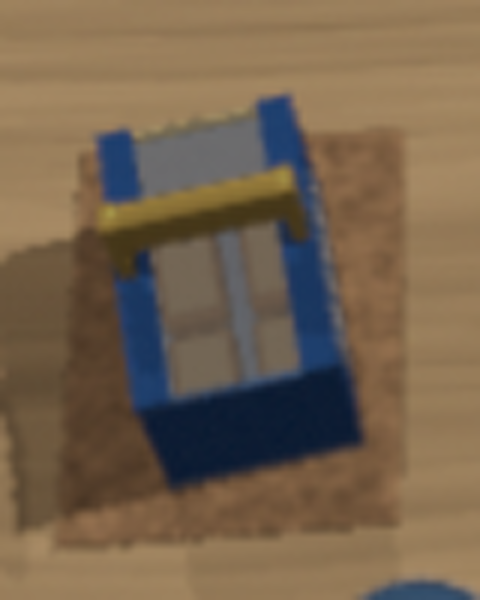

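View pics/c5.png

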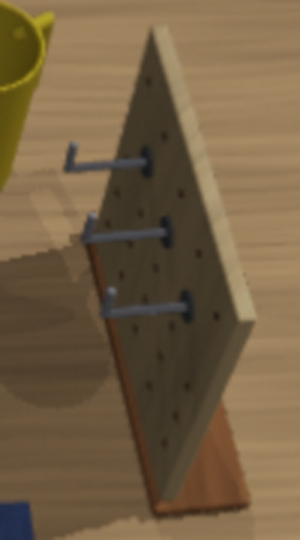

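```bash
cat >> h.py <<'E'
def cr(x,y,k,u0,v0): return (x+.5)/k-.5+u0,(y+.5)/k-.5+v0
E
python3 - <<'E'
from h import *
np.set_printoptions(precision=4,suppress=True)
d=load('top');s=load('scene')
P=lambda x,y,z:px2w(d,*cr(x,y,5,255,185),z)
for n,r,c,e in [('A',(180,211),(221,211),(430,221)),('B',(222,367),(263,367),(478,378)),('C',(156,500),(197,504),(408,525))]:
    r,c,e=[P(*q,.015) for q in (r,c,e)]; a=r-e
    print(n,'ring',r,'end',e,'len',np.linalg.norm(a),'yaw',np.degrees(np.arctan2(a[1],a[0])))
print('tray',[P(*q,.028)[:2] for q in [(79,45),(622,73),(35,671),(600,697)]], np.mean([P(*q,.028)[:2] for q in [(79,45),(622,73),(35,671),(600,697)]],0))
for q in [(207,158),(213,270),(216,383)]: print('hook top',px2w(d,*cr(*q,3,100,165),.261))
for q in [(72,147),(91,218),(111,291)]: print('hook sc',px2w(s,*cr(*q,3,420,140),.261))
# triangulate
for a,b in zip([(207,158),(213,270),(216,383)],[(111,291),(91,218),(72,147)]):
    ua=cr(*a,3,100,165); ub=cr(*b,3,420,140)
    from scipy.optimize import least_squares
    r=least_squares(lambda X:np.r_[w2px(d,X)[0]-ua,w2px(s,X)[0]-ub],[.5,.3,.25]); print('tri',r.x,r.fun)
# board top face corners in top image at z .32
for q in [(35,37),(57,37),(44,512),(70,511)]: print('board',px2w(d,*cr(*q,3,100,165),.32))
# mat
M=[px2w(d,*cr(*q,5,430,215),.004) for q in [(50,68),(352,50),(90,497),(402,477)]];print('mat',M,np.mean(M,0))
# caddy handle
for q in [(182,272),(390,225)]: print('bar top',px2w(d,*cr(*q,5,430,215),.121+.004))
for q in [(100,215),(293,173)]: print('bar sc',px2w(s,*cr(*q,6,155,210),.121+.004))
E
```

```text
A ring [0.605  0.1125 0.015 ] end [ 0.597  -0.0149  0.015 ] len 0.12768265950352992 yaw 86.40794858356143
B ring [0.5246 0.0924 0.015 ] end [ 0.5161 -0.037   0.015 ] len 0.1296421590702478 yaw 86.23723781343782
C ring [0.4583 0.1266 0.015 ] end [0.4429 0.0004 0.015 ] len 0.12714991870898845 yaw 83.04997223735468
tray [array([0.6895, 0.1619]), array([ 0.669 , -0.1141]), array([0.3754, 0.1861]), array([ 0.3564, -0.0914])] [0.5226 0.0356]
hook top [0.5895 0.3396 0.261 ]
hook top [0.5143 0.3341 0.261 ]
hook top [0.4401 0.3307 0.261 ]
hook sc [0.4476 0.3285 0.261 ]
hook sc [0.5218 0.3334 0.261 ]
hook sc [0.5942 0.3387 0.261 ]
tri [0.5905 0.3409 0.2557] [ 0.2437 -0.0152  0.2938 -0.0833]
tri [0.5153 0.3366 0.2521] [ 0.2466 -0.0156  0.3081 -0.0881]
tri [0.4403 0.3326 0.2523] [ 0.5242 -0.0336  0.6797 -0.1968]
board [0.6581 0.4293 0.32  ]
board [0.6578 0.4154 0.32  ]
board [0.3637 0.4134 0.32  ]
board [0.364  0.3977 0.32  ]
mat [array([ 0.5946, -0.271 ,  0.004 ]), array([ 0.6005, -0.4282,  0.004 ]), array([ 0.3754, -0.2792,  0.004 ]), array([ 0.3816, -0.438 ,  0.004 ])] [ 0.488  -0.3541  0.004 ]
bar top [ 0.4807 -0.2936  0.125 ]
bar top [ 0.5    -0.3906  0.125 ]
bar sc [ 0.5003 -0.3899  0.125 ]
bar sc [ 0.4817 -0.3044  0.125 ]
```

```bash
cat >> h.py <<'E'
from scipy.linalg import expm,logm
np.set_printoptions(precision=4,suppress=True)
def pose():
    s=manip.get_state(); T=np.eye(4); T[:3,3]=s['position']; T[:3,:3]=R.from_euler('xyz',s['eef_rot'],degrees=True).as_matrix(); return T,s
def down(pos,a,tilt=0):
    # jaw axis angle a(deg), tool down
    a=np.radians(a); T=np.eye(4); T[:3,0]=[0,0,-1];T[:3,1]=[np.cos(a),np.sin(a),0];T[:3,2]=[np.sin(a),-np.cos(a),0]; T[:3,3]=pos; return T
def jaw(T): return np.degrees(np.arctan2(T[1,1],T[0,1]))
def plan(T1,n=None):
    T0,s=pose(); D=np.linalg.inv(T0)@T1
    rv=R.from_matrix(D[:3,:3]).as_rotvec()
    print('t',round(s['time_s'],2),'pos',T0[:3,3],'jaw',round(jaw(T0),2),'w',round(s['gripper_width'],4),'F',s['force'])
    print(' total shift/50mm',D[:3,3]/.05,'turn/.08',rv/.08)
    m=max(np.abs(D[:3,3]/.05).max(),np.abs(rv/.08).max())
    if n is None: n=int(np.ceil(m+.1))
    S=np.real(logm(D)); S=expm(S/n)
    print(' n',n,'per row',S[:3,3]/.05,R.from_matrix(S[:3,:3]).as_rotvec()/.08)
E
python3 - <<'E'
from h import *
d=load('top');s=load('scene')
T,_=pose(); print('jaw',jaw(T))
print('pitcher',px2w(d,207,377,.19),'pot lid',px2w(d,437,146,.21),'pot depth',px2w(d,437,146),'cup',px2w(d,267,158,.02),px2w(d,330,158,.02))
print('pot spout',px2w(d,475,147,.15),px2w(d,400,162,.15))
plan(down([.520,.0206,.20],-4))
plan(down([.520,.0206,.20],176))
E
```

```text
jaw -71.44387329051142
pitcher [0.2656 0.2781 0.19  ] pot lid [ 0.7433 -0.2198  0.21  ] pot depth [ 0.7467 -0.2225  0.2001] cup [0.7859 0.1709 0.02  ] [0.7824 0.0077 0.02  ]
pot spout [ 0.7599 -0.324   0.15  ] [ 0.7278 -0.1492  0.15  ]
t 0.1 pos [ 0.2065 -0.6154  0.23  ] jaw -71.44 w 0.0851 F [ 0.7044  0.2714 -0.4247]
 total shift/50mm [  0.6228 -10.0621  -9.9915] turn/.08 [-14.714   -0.0166   0.0281]
 n 15 per row [ 0.0404 -0.2378 -0.9734] [-0.9809 -0.0011  0.0019]
t 0.1 pos [ 0.2065 -0.6154  0.23  ] jaw -71.44 w 0.0851 F [ 0.7044  0.2714 -0.4247]
 total shift/50mm [  0.6228 -10.0621  -9.9915] turn/.08 [24.5559  0.0313  0.0185]
 n 25 per row [ 0.0249 -0.661   0.1074] [0.9822 0.0013 0.0007]
```

Call:
move_arm([
  [[0.4, 0, -0.22, -0.91, -0.92, 0, 0], [0.4, 0, -0.22, -0.91, -0.92, 0, 0], [0.4, 0, -0.22, -0.91, -0.92, 0, 0], [0.4, 0, -0.22, -0.91, -0.92, 0, 0], [0.4, 0, -0.22, -0.91, -0.92, 0, 0], [0.4, 0, -0.22, -0.91, -0.92, 0, 0], [0.4, 0, -0.22, -0.91, -0.92, 0, 0], [0.4, 0, -0.22, -0.91, -0.92, 0, 0]],
], force=40)

```text
time_s: 1.1
position: [0.4596, -0.345, 0.2307]
eef_rot: [-96.2, 90.0, 136.3]
force: [0.3, 0.0, -0.1]
gripper_width: 0.0509
```

Call:
move_arm([
  [[0.4, 0, -0.22, -0.91, -0.92, 0, 0], [0.4, 0, -0.22, -0.91, -0.92, 0, 0], [0.4, 0, -0.22, -0.91, -0.92, 0, 0], [0.4, 0, -0.22, -0.91, -0.92, 0, 0], [0.4, 0, -0.22, -0.91, -0.92, 0, 0], [0.4, 0, -0.22, -0.91, -0.92, 0, 0], [0.4, 0, -0.22, -0.91, -0.92, 0, 0], [0.4, 0, -0.22, -0.91, -0.92, 0, 0]],
])

```text
time_s: 2.1
position: [0.5186, 0.0191, 0.2309]
eef_rot: [-95.4, 90.0, 170.8]
force: [1.7, -0.2, -0.7]
gripper_width: 0.0509
```

```bash
python3 - <<'E'
from h import *
plan(down([.520,.0206,.20],-4))
d=snap('scene','s1.png')
c=d['color']
def crop(u0,v0,u1,v1,k,fn): cv2.imwrite('pics/'+fn,cv2.resize(c[v0:v1,u0:u1],None,fx=k,fy=k,interpolation=cv2.INTER_CUBIC))
crop(270,205,400,335,6-1,'s1c.png')
E
```

```text
t 2.1 pos [0.5186 0.0191 0.2309] jaw -3.84 w 0.0509 F [ 1.7107 -0.2486 -0.7287]
 total shift/50mm [ 0.6172  0.0255 -0.0319] turn/.08 [ 0.0352 -0.0007  0.0072]
 n 1 per row [ 0.6172  0.0255 -0.0319] [ 0.0352 -0.0007  0.0072]
```

View pics/s1.png

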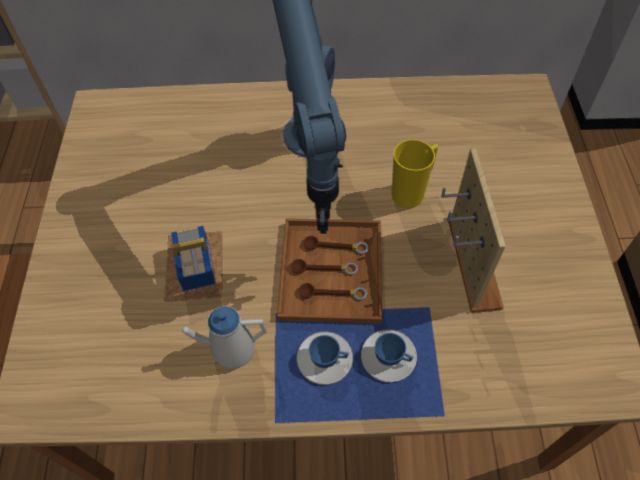

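View pics/s1c.png

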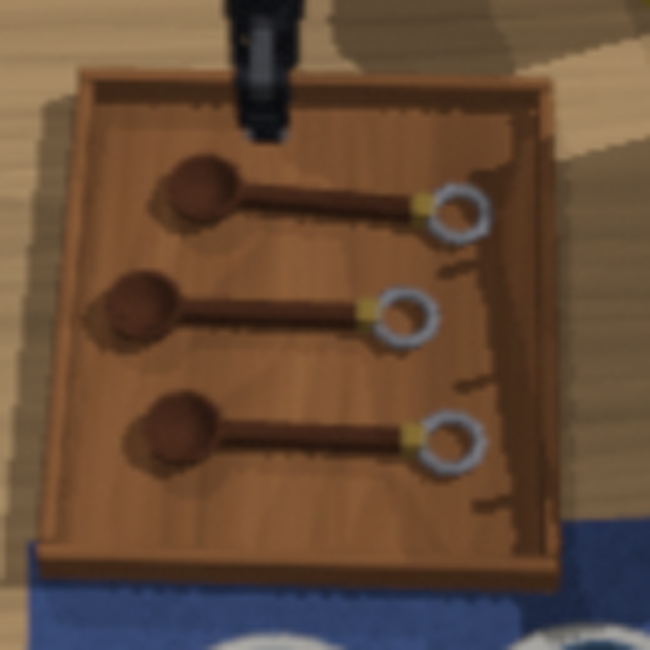

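```bash
python3 - <<'E'
from h import *
d=load('scene')
P=lambda x,y,z:px2w(d,*cr(x,y,5,270,205),z)
for n,r,c,e in [('A',(451,443),(413,437),(221,434)),('B',(404,319),(368,313),(182,311)),('C',(459,214),(423,207),(239,196))]:
    r,c,e=[P(*q,.015) for q in (r,c,e)]; a=r-e
    print(n,'ring',r,'end',e,'len',np.linalg.norm(a),'yaw',np.degrees(np.arctan2(a[1],a[0])),'mid',r-.072*a/np.linalg.norm(a))
E
```

```text
A ring [0.6076 0.1126 0.015 ] end [ 0.5965 -0.0129  0.015 ] len 0.1259801474298005 yaw 84.9782699535854 mid [0.6013 0.0409 0.015 ]
B ring [0.5282 0.0916 0.015 ] end [ 0.5175 -0.0328  0.015 ] len 0.12476308662591817 yaw 85.0938711940988 mid [0.522  0.0198 0.015 ]
C ring [0.4601 0.1272 0.015 ] end [0.4423 0.0016 0.015 ] len 0.12687127023163183 yaw 81.90402788151215 mid [0.45   0.0559 0.015 ]
```

Call:
move_arm([
  [[0.4, 0.9, 0.05, -0.02, 0.05, 0, 0], [0.4, 1, 0, 0, 0.05, 0, 0], [0.4, 1, 0, 0, 0, 0, 0], [0.4, 0.8, 0, 0, 0, 0, 0], [0.4, 0.4, 0, 0, 0, 0, 0], [0.4, 0.2, 0, 0, 0, 0, 0], [0.4, 0, 0, 0, 0, 0, 0]],
])

```text
time_s: 3.02
position: [0.5222, 0.0185, 0.0166]
eef_rot: [98.5, 90.0, 4.0]
force: [0.8, 0.4, 1.1]
gripper_width: 0.0512
```

```bash
python3 - <<'E'
from h import *
plan(down([.521,.020,.011],-4.3))
E
```

```text
t 3.02 pos [0.5222 0.0185 0.0166] jaw -4.44 w 0.0512 F [0.7849 0.3799 1.1108]
 total shift/50mm [ 0.1124 -0.0259 -0.0283] turn/.08 [-0.0297 -0.0011 -0.0073]
 n 1 per row [ 0.1124 -0.0259 -0.0283] [-0.0297 -0.0011 -0.0073]
```

Call:
move_arm([
  [[0.4, 0.1, -0.02, -0.03, 0, 0, 0], [1, 0, 0, 0, 0, 0, 0], [1, 0, 0, 0, 0, 0, 0], [1, 0, 0, 0, 0, 0, 0], [1, 0, 0, 0, 0, 0, 0], [1, 0, 0, 0, 0, 0, 0]],
], force=60)

```text
time_s: 3.78
position: [0.5215, 0.0201, 0.0121]
eef_rot: [87.4, 89.9, -7.0]
force: [-1.7, 0.1, 6.5]
gripper_width: 0.0111
```

```bash
python3 - <<'E'
from h import *
plan(down([.521,.020,.32],-4.3))
E
```

```text
t 3.77 pos [0.5215 0.0201 0.0121] jaw -4.44 w 0.0111 F [-1.7275  0.115   6.5439]
 total shift/50mm [-6.1583 -0.0021  0.0028] turn/.08 [-0.03    0.0007 -0.0153]
 n 7 per row [-0.8798 -0.0008  0.0004] [-0.0043  0.0001 -0.0022]
```

Call:
move_arm([
  [[1, -0.5, 0, 0, 0, 0, 0], [1, -1, 0, 0, 0, 0, 0], [1, -1, 0, 0, 0, 0, 0], [1, -1, 0, 0, 0, 0, 0], [1, -1, 0, 0, 0, 0, 0], [1, -1, 0, 0, 0, 0, 0], [1, -0.4, 0, 0, 0, 0, 0], [1, 0, 0, 0, 0, 0, 0]],
])

```text
time_s: 4.78
position: [0.5218, 0.0201, 0.3079]
eef_rot: [89.4, 89.8, -5.0]
force: [0.7, 0.8, -0.6]
gripper_width: 0.0114
```

```bash
python3 - <<'E'
from h import *
d=snap('scene'); c=d['color']; cv2.imwrite('pics/s2.png',cv2.resize(c[130:330,270:520],None,fx=3,fy=3,interpolation=cv2.INTER_CUBIC))
d=snap('top'); c=d['color']; cv2.imwrite('pics/t2.png',cv2.resize(c[165:345,100:400],None,fx=2.5,fy=2.5,interpolation=cv2.INTER_CUBIC))
plan(down([.521,.15,.31],3))
E
```

```text
t 4.88 pos [0.5198 0.0198 0.3048] jaw -4.44 w 0.0115 F [-0.399   0.0479 -1.1072]
 total shift/50mm [-0.105  -0.1785 -2.5978] turn/.08 [-1.6224  0.0027  0.0294]
 n 3 per row [-0.035  -0.022  -0.8682] [-0.5408  0.0009  0.0098]
```

View pics/s2.png

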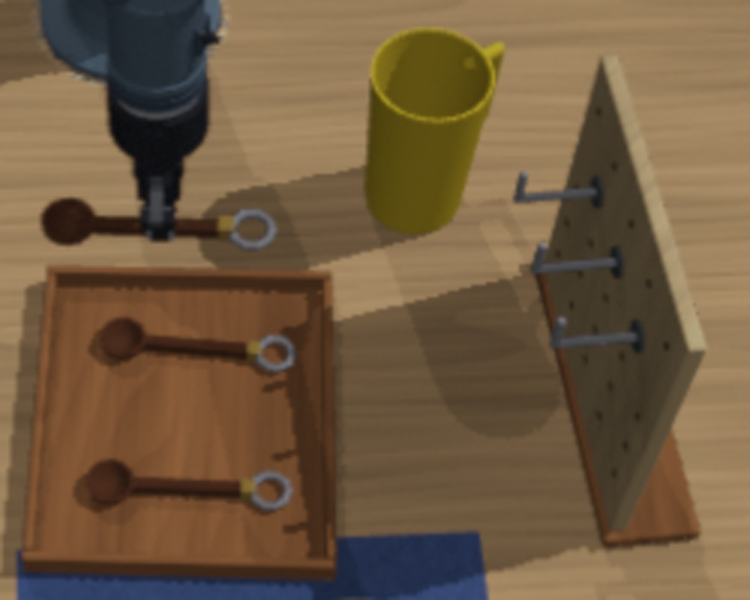

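View pics/t2.png

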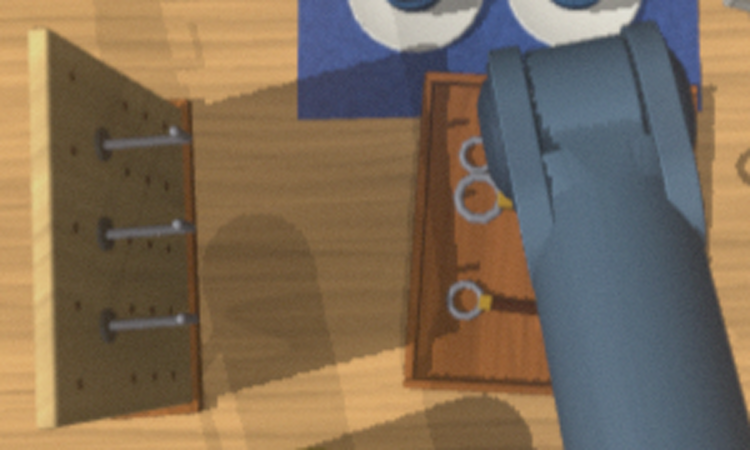

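```bash
python3 - <<'E'
from h import *
t=load('top');s=load('scene')
ut=cr(478,196,2.5,100,165);us=cr(252,230,3,270,130)
print(px2w(t,*ut,.308),px2w(s,*us,.308))
from scipy.optimize import least_squares
r=least_squares(lambda X:np.r_[w2px(t,X)[0]-ut,w2px(s,X)[0]-us],[.5,.3,.25]); print(r.x,r.fun)
T,_=pose(); print(T[:3,3]+.072*-T[:3,2])
# approach: ring target over hook mid
for h in [(.5900,.3395),(.5155,.335),(.4405,.332)]:
    y=np.array([-np.sin(np.radians(3)),np.cos(np.radians(3))]); print(h-.072*y)
E
```

```text
[0.5262 0.0927 0.308 ] [0.5271 0.0927 0.308 ]
[0.5263 0.0928 0.3069] [-0.0134  0.0001 -0.017   0.0012]
[0.5254 0.0916 0.3047]
[0.5938 0.2676]
[0.5193 0.2631]
[0.4443 0.2601]
```

```bash
python3 - <<'E'
from h import *
plan(down([.5185,.262,.305],3),6)
E
```

```text
t 4.88 pos [0.5198 0.0198 0.3048] jaw -4.44 w 0.0115 F [-0.399   0.0479 -1.1072]
 total shift/50mm [-0.0053 -0.4014 -4.8272] turn/.08 [-1.6224  0.0027  0.0294]
 n 6 per row [-0.0009 -0.0233 -0.8075] [-0.2704  0.0004  0.0049]
```

Call:
move_arm([
  [[1, 0, -0.02, -0.8, -0.27, 0, 0], [1, 0, -0.02, -0.8, -0.27, 0, 0], [1, 0, -0.02, -0.8, -0.27, 0, 0], [1, 0, -0.02, -0.8, -0.27, 0, 0], [1, 0, -0.02, -0.8, -0.27, 0, 0], [1, 0, -0.02, -0.8, -0.27, 0, 0], [1, 0, 0, 0, 0, 0, 0], [1, 0, 0, 0, 0, 0, 0]],
])

```text
time_s: 5.88
position: [0.5198, 0.2588, 0.3042]
eef_rot: [-59.5, 89.8, -146.5]
force: [0.4, -0.4, -0.2]
gripper_width: 0.0112
```

```bash
python3 - <<'E'
from h import *
d=snap('scene'); c=d['color']; cv2.imwrite('pics/s3.png',cv2.resize(c[150:290,400:520],None,fx=5,fy=5,interpolation=cv2.INTER_CUBIC)[:600])
d=snap('top'); c=d['color']; cv2.imwrite('pics/t3.png',cv2.resize(c[185:325,100:250],None,fx=4,fy=4,interpolation=cv2.INTER_CUBIC))
plan(down([.5185,.262,.305],3))
E
```

```text
t 5.97 pos [0.5207 0.2577 0.3049] jaw 2.84 w 0.0115 F [ 0.9091  0.5596 -1.9668]
 total shift/50mm [-0.0018 -0.0387 -0.0877] turn/.08 [-0.0358  0.0229  0.0234]
 n 1 per row [-0.0018 -0.0387 -0.0877] [-0.0358  0.0229  0.0234]
```

View pics/s3.png

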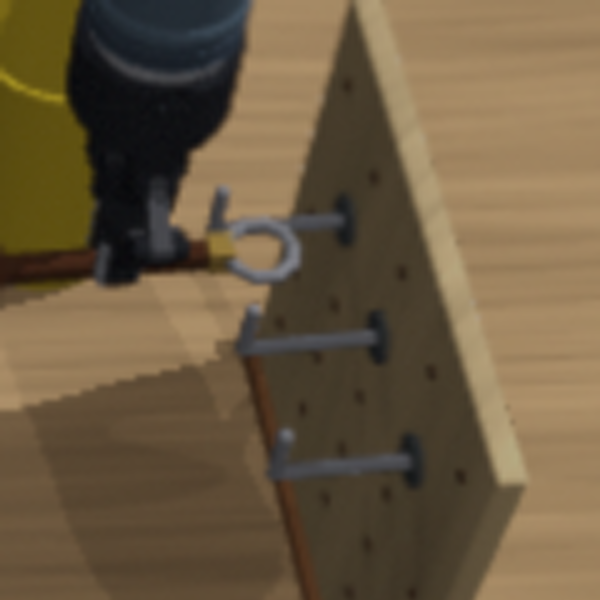

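View pics/t3.png

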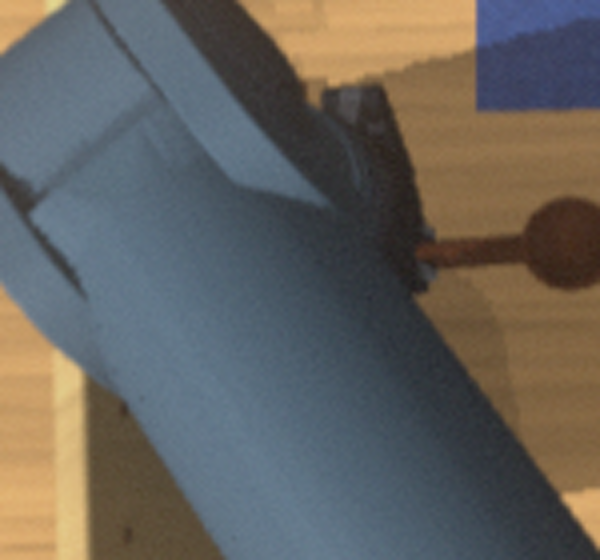

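```bash
python3 - <<'E'
from h import *
s=load('scene')
print('ring',px2w(s,*cr(264,248,5,400,150),.308),'tip',px2w(s,*cr(252,312,5,400,150),.261),px2w(s,*cr(252,309,5,400,150),.261))
T,_=pose(); print(T[:3,3]-.073*T[:3,2])
E
```

```text
ring [0.5164 0.3325 0.308 ] tip [0.5208 0.3336 0.261 ] [0.519  0.3338 0.261 ]
[0.517  0.3306 0.3048]
```

Call:
move_arm([
  [[1, 0, 0.02, -0.05, -0.03, 0, 0], [1, 0.2, 0, 0, 0, 0, 0], [1, 0.3, 0, 0, 0, 0, 0], [1, 0.3, 0, 0, 0, 0, 0], [1, 0.2, 0, 0, 0, 0, 0], [1, 0, 0, 0, 0, 0, 0]],
])

```text
time_s: 6.72
position: [0.5205, 0.262, 0.2547]
eef_rot: [-70.3, 89.8, -157.2]
force: [0.4, -0.3, -0.6]
gripper_width: 0.0112
```

```bash
python3 - <<'E'
from h import *
d=snap('scene'); c=d['color']; cv2.imwrite('pics/s4.png',cv2.resize(c[170:290,400:520],None,fx=5,fy=5,interpolation=cv2.INTER_CUBIC)[:600])
plan(down([.5185,.262,.240],3))
E
```

```text
t 6.78 pos [0.521  0.2624 0.2557] jaw 3.14 w 0.0111 F [-0.5983  0.4251 -0.3589]
 total shift/50mm [ 0.3142 -0.0506  0.005 ] turn/.08 [0.03   0.0023 0.0122]
 n 1 per row [ 0.3142 -0.0506  0.005 ] [0.03   0.0023 0.0122]
```

View pics/s4.png

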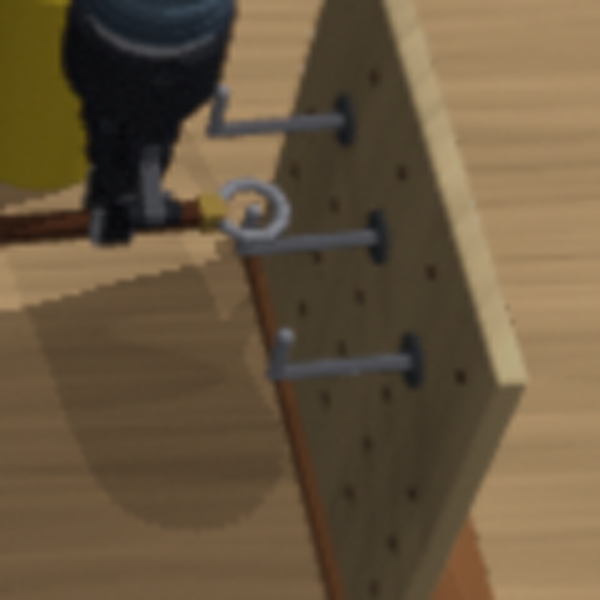

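Call:
move_arm([
  [[1, 0.15, -0.02, 0, 0, 0, 0], [1, 0.15, 0, 0, 0, 0, 0], [1, 0, 0, 0, 0, 0, 0]],
])

```text
time_s: 7.15
position: [0.5198, 0.262, 0.2404]
eef_rot: [-64.1, 89.9, -151.0]
force: [0.1, 0.0, -0.5]
gripper_width: 0.0114
```

```bash
python3 - <<'E'
from h import *
d=snap('scene'); c=d['color']; cv2.imwrite('pics/s5.png',cv2.resize(c[170:290,400:520],None,fx=5,fy=5,interpolation=cv2.INTER_CUBIC)[:600])
plan(down([.5185,.262,.240],3))
E
```

```text
t 7.2 pos [0.52   0.2622 0.2409] jaw 3.13 w 0.0111 F [-0.0386 -0.0761 -0.8439]
 total shift/50mm [ 0.0174 -0.031   0.0032] turn/.08 [0.0287 0.0041 0.0088]
 n 1 per row [ 0.0174 -0.031   0.0032] [0.0287 0.0041 0.0088]
```

View pics/s5.png

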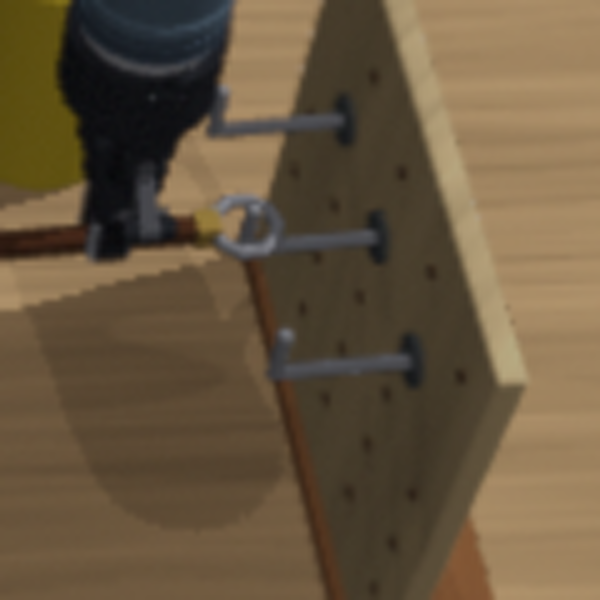

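Call:
move_arm([
  [[0.4, 0, 0, 0, 0, 0, 0], [0.4, 0, 0, 0, 0, 0, 0], [0.4, 0, 0, 0, 0, 0, 0], [0.4, 0, 0, 0, 0, 0, 0], [0.4, 0, 0, 0, 0, 0, 0], [0.4, -0.5, 0, 0, 0, 0, 0], [0.4, -0.8, 0, 0, 0, 0, 0], [0.4, 0, 0, 0, 0, 0, 0]],
])

```text
time_s: 8.2
position: [0.5221, 0.2642, 0.3104]
eef_rot: [113.3, 89.5, 26.4]
force: [0.5, 0.6, 0.1]
gripper_width: 0.0514
```

```bash
python3 - <<'E'
from h import *
d=snap('scene'); c=d['color']; cv2.imwrite('pics/s6.png',cv2.resize(c[140:330,280:530],None,fx=3,fy=3,interpolation=cv2.INTER_CUBIC)[:600])
plan(down([.6012,.0405,.23],-4.3))
E
```

```text
t 8.25 pos [0.5211 0.2633 0.3082] jaw 3.14 w 0.0512 F [ 0.0188 -1.1784  0.5262]
 total shift/50mm [1.5628 1.3497 4.539 ] turn/.08 [ 1.623  -0.0206 -0.0449]
 n 5 per row [0.3127 0.3174 0.893 ] [ 0.3246 -0.0041 -0.009 ]
```

View pics/s6.png

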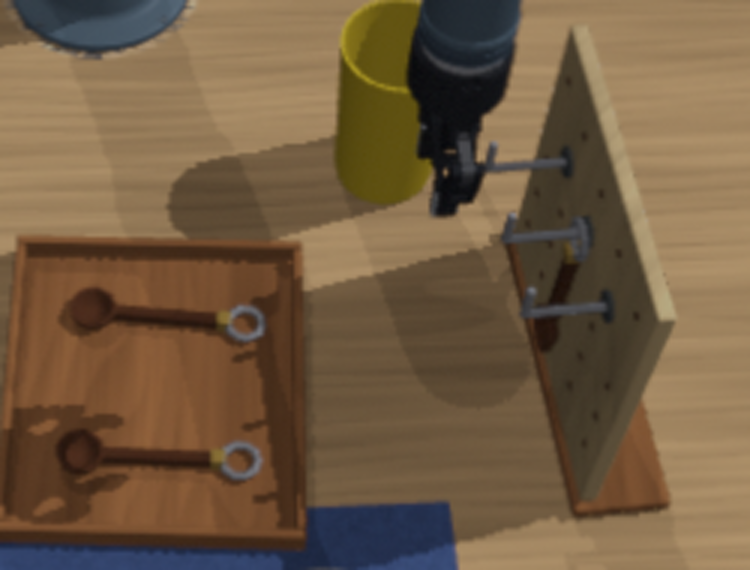

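Call:
move_arm([
  [[0.4, 0.26, 0.26, 0.75, 0.27, 0, 0], [0.4, 0.26, 0.26, 0.75, 0.27, 0, 0], [0.4, 0.26, 0.26, 0.75, 0.27, 0, 0], [0.4, 0.26, 0.26, 0.75, 0.27, 0, 0], [0.4, 0.26, 0.26, 0.75, 0.27, 0, 0], [0.4, 0.26, 0.26, 0.75, 0.27, 0, 0], [0.4, 0, 0, 0, 0, 0, 0], [0.4, 0, 0, 0, 0, 0, 0]],
])

```text
time_s: 9.25
position: [0.5975, 0.0382, 0.2272]
eef_rot: [-109.5, 89.9, 156.2]
force: [0.2, -0.1, 0.0]
gripper_width: 0.0513
```

```bash
python3 - <<'E'
from h import *
d=snap('scene'); c=d['color']; cv2.imwrite('pics/s7.png',cv2.resize(c[140:330,280:530],None,fx=3,fy=3,interpolation=cv2.INTER_CUBIC)[:600])
plan(down([.6012,.0405,.015],-4.3))
E
```

```text
t 9.3 pos [0.5977 0.0394 0.2279] jaw -4.17 w 0.0515 F [0.2216 0.2331 0.5171]
 total shift/50mm [ 4.2571  0.0734 -0.0219] turn/.08 [ 0.0275 -0.0143  0.0141]
 n 5 per row [ 0.8514  0.0143 -0.0048] [ 0.0055 -0.0029  0.0028]
```

View pics/s7.png

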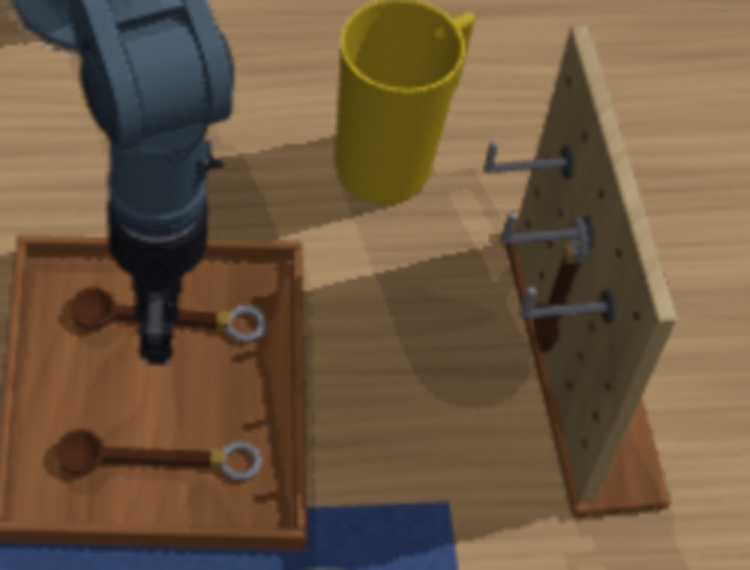

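Call:
move_arm([
  [[0.4, 0.8, 0.07, -0.02, 0.02, 0, 0], [0.4, 1, 0, 0, 0, 0, 0], [0.4, 1, 0, 0, 0, 0, 0], [0.4, 0.8, 0, 0, 0, 0, 0], [0.4, 0.4, 0, 0, 0, 0, 0], [0.4, 0.2, 0, 0, 0, 0, 0], [0.4, 0, 0, 0, 0, 0, 0], [0.4, 0, 0, 0, 0, 0, 0]],
])

```text
time_s: 10.3
position: [0.6035, 0.0387, 0.0201]
eef_rot: [99.3, 89.8, 4.9]
force: [0.0, 0.1, 0.5]
gripper_width: 0.0512
```

```bash
python3 - <<'E'
from h import *
plan(down([.6012,.0405,.0115],-4.3))
E
```

```text
t 10.3 pos [0.6035 0.0387 0.0201] jaw -4.39 w 0.0512 F [0.0301 0.1097 0.453 ]
 total shift/50mm [ 0.1712 -0.0501 -0.0317] turn/.08 [-0.019  -0.0068 -0.0416]
 n 1 per row [ 0.1712 -0.0501 -0.0317] [-0.019  -0.0068 -0.0416]
```

Call:
move_arm([
  [[0.4, 0.15, -0.04, -0.03, 0, 0, 0], [0.4, 0, 0, 0, 0, 0, 0], [1, 0, 0, 0, 0, 0, 0], [1, 0, 0, 0, 0, 0, 0], [1, 0, 0, 0, 0, 0, 0], [1, 0, 0, 0, 0, 0, 0], [1, 0, 0, 0, 0, 0, 0]],
], force=60)

```text
time_s: 11.18
position: [0.6005, 0.0401, 0.0111]
eef_rot: [99.1, 90.0, 4.7]
force: [-0.0, 0.5, 2.0]
gripper_width: 0.0111
```

Call:
move_arm([
  [[1, -0.5, 0, 0, 0, 0, 0], [1, -1, 0, 0, 0, 0, 0], [1, -1, 0, 0, 0, 0, 0], [1, -1, 0, 0, 0, 0, 0], [1, -1, 0, 0, 0, 0, 0], [1, -1, 0, 0, 0, 0, 0], [1, -0.4, 0, 0, 0, 0, 0], [1, 0, 0, 0, 0, 0, 0]],
])

```text
time_s: 12.18
position: [0.6005, 0.0402, 0.3066]
eef_rot: [92.1, 89.9, -2.3]
force: [-0.1, 0.4, -0.9]
gripper_width: 0.0114
```

```bash
python3 - <<'E'
from h import *
plan(down([.5935,.2655,.305],3),6)
E
```

```text
t 12.18 pos [0.6005 0.0402 0.3066] jaw -4.38 w 0.0114 F [-0.1113  0.4197 -0.8672]
 total shift/50mm [ 0.0318 -0.4846 -4.4822] turn/.08 [-1.611   0.0008 -0.0268]
 n 6 per row [ 0.0054 -0.0406 -0.7508] [-0.2685  0.0001 -0.0045]
```

Call:
move_arm([
  [[1, 0, -0.04, -0.75, -0.27, 0, 0], [1, 0, -0.04, -0.75, -0.27, 0, 0], [1, 0, -0.04, -0.75, -0.27, 0, 0], [1, 0, -0.04, -0.75, -0.27, 0, 0], [1, 0, -0.04, -0.75, -0.27, 0, 0], [1, 0, -0.04, -0.75, -0.27, 0, 0], [1, 0, 0, 0, 0, 0, 0], [1, 0, 0, 0, 0, 0, 0]],
])

```text
time_s: 13.18
position: [0.5924, 0.2638, 0.3028]
eef_rot: [-57.9, 89.7, -144.9]
force: [0.1, 0.0, -1.1]
gripper_width: 0.0113
```

```bash
python3 - <<'E'
from h import *
d=snap('scene'); c=d['color']; cv2.imwrite('pics/s8.png',cv2.resize(c[170:290,400:520],None,fx=5,fy=5,interpolation=cv2.INTER_CUBIC)[:600])
plan(down([.5935,.2655,.305],3))
T,_=pose(); print(T[:3,3]-.073*T[:3,2])
E
```

```text
t 13.22 pos [0.593  0.2629 0.3034] jaw 2.94 w 0.0113 F [ 0.0593 -0.0944  0.2531]
 total shift/50mm [-0.0325  0.0121 -0.0511] turn/.08 [-0.0139  0.0327  0.0394]
 n 1 per row [-0.0325  0.0121 -0.0511] [-0.0139  0.0327  0.0394]
[0.5893 0.3358 0.3032]
```

View pics/s8.png

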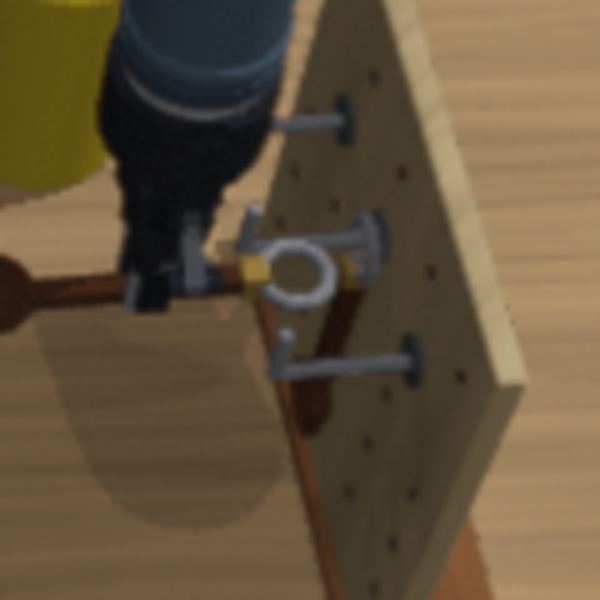

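Call:
move_arm([
  [[1, 0, 0, -0.05, 0, 0, 0], [1, 0.2, 0, 0, 0, 0, 0], [1, 0.3, 0, 0, 0, 0, 0], [1, 0.3, 0, 0, 0, 0, 0], [1, 0.2, 0, 0, 0, 0, 0], [1, 0, 0, 0, 0, 0, 0]],
])

```text
time_s: 13.98
position: [0.5922, 0.2671, 0.2541]
eef_rot: [-68.9, 89.8, -155.9]
force: [-0.0, -0.3, -0.5]
gripper_width: 0.0112
```

```bash
python3 - <<'E'
from h import *
d=snap('scene'); c=d['color']; cv2.imwrite('pics/s9.png',cv2.resize(c[170:290,400:520],None,fx=5,fy=5,interpolation=cv2.INTER_CUBIC)[:600])
plan(down([.5935,.2655,.240],3))
E
```

```text
t 14.03 pos [0.5928 0.2675 0.2551] jaw 3.04 w 0.0113 F [ 0.8789 -0.8098 -0.4382]
 total shift/50mm [0.303  0.0132 0.0397] turn/.08 [0.0097 0.0033 0.0124]
 n 1 per row [0.303  0.0132 0.0397] [0.0097 0.0033 0.0124]
```

View pics/s9.png

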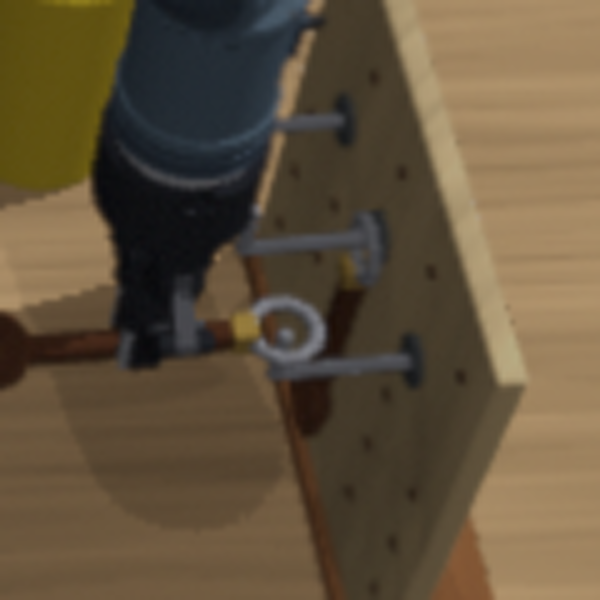

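Tip is inside the ring (285,332). Lower the rest and release.

Call:
move_arm([
  [[1, 0.15, 0, 0, 0, 0, 0], [1, 0.15, 0, 0, 0, 0, 0], [1, 0, 0, 0, 0, 0, 0]],
])

```text
time_s: 14.4
position: [0.5925, 0.2672, 0.2398]
eef_rot: [-63.1, 89.9, -150.1]
force: [-0.3, -0.7, -0.1]
gripper_width: 0.0112
```

```bash
python3 - <<'E'
from h import *
d=snap('scene'); c=d['color']; cv2.imwrite('pics/s10.png',cv2.resize(c[170:290,400:520],None,fx=5,fy=5,interpolation=cv2.INTER_CUBIC)[:600])
plan(down([.5935,.2655,.240],3))
E
```

```text
t 14.45 pos [0.5927 0.2674 0.2403] jaw 3.04 w 0.0111 F [-0.7207 -0.2651 -0.3486]
 total shift/50mm [0.0061 0.013  0.0386] turn/.08 [0.0087 0.0043 0.0099]
 n 1 per row [0.0061 0.013  0.0386] [0.0087 0.0043 0.0099]
```

View pics/s10.png

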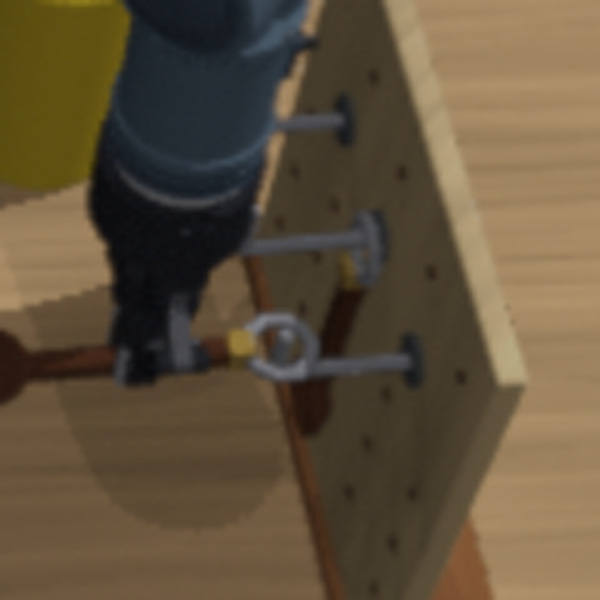

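Call:
move_arm([
  [[0.4, 0, 0, 0, 0, 0, 0], [0.4, 0, 0, 0, 0, 0, 0], [0.4, 0, 0, 0, 0, 0, 0], [0.4, 0, 0, 0, 0, 0, 0], [0.4, 0, 0, 0, 0, 0, 0], [0.4, -0.5, 0, 0, 0, 0, 0], [0.4, -0.8, 0, 0, 0, 0, 0], [0.4, 0, 0, 0, 0, 0, 0]],
])

```text
time_s: 15.45
position: [0.5949, 0.2694, 0.3104]
eef_rot: [114.6, 89.5, 27.7]
force: [-0.3, 0.4, -0.3]
gripper_width: 0.0513
```

```bash
python3 - <<'E'
from h import *
d=snap('scene'); c=d['color']; cv2.imwrite('pics/s11.png',cv2.resize(c[140:330,280:530],None,fx=3,fy=3,interpolation=cv2.INTER_CUBIC)[:600])
plan(down([.4498,.0555,.23],-7.5),6)
E
```

```text
t 15.5 pos [0.5938 0.2685 0.3079] jaw 3.05 w 0.0509 F [ 0.5357 -0.6961 -0.706 ]
 total shift/50mm [ 1.5398 -3.1088  4.1038] turn/.08 [ 2.3012 -0.0258 -0.0469]
 n 6 per row [ 0.258  -0.4644  0.7224] [ 0.3835 -0.0043 -0.0078]
```

View pics/s11.png

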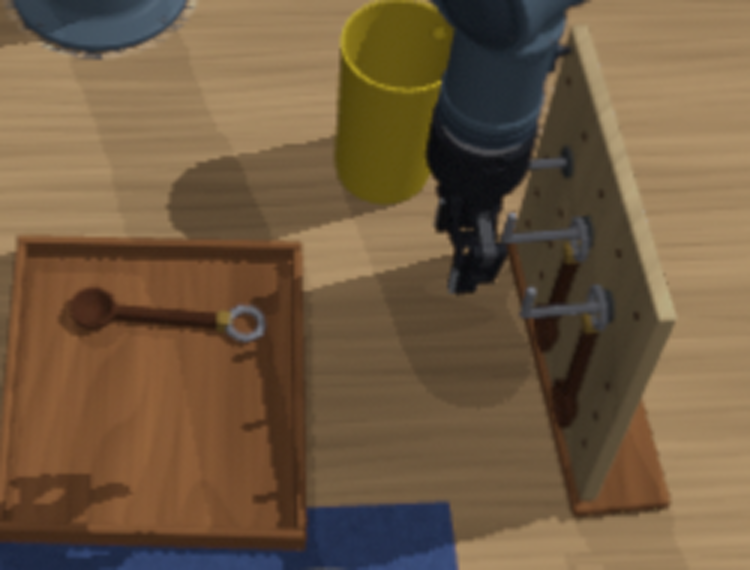

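Call:
move_arm([
  [[0.4, 0.26, -0.46, 0.72, 0.38, 0, 0], [0.4, 0.26, -0.46, 0.72, 0.38, 0, 0], [0.4, 0.26, -0.46, 0.72, 0.38, 0, 0], [0.4, 0.26, -0.46, 0.72, 0.38, 0, 0], [0.4, 0.26, -0.46, 0.72, 0.38, 0, 0], [0.4, 0.26, -0.46, 0.72, 0.38, 0, 0], [0.4, 0, 0, 0, 0, 0, 0], [0.4, 0, 0, 0, 0, 0, 0]],
])

```text
time_s: 16.5
position: [0.4501, 0.0553, 0.2273]
eef_rot: [-130.7, 90.0, 131.9]
force: [-0.1, -0.0, 0.7]
gripper_width: 0.0514
```

```bash
python3 - <<'E'
from h import *
d=snap('scene'); c=d['color']; cv2.imwrite('pics/s12.png',cv2.resize(c[140:330,280:530],None,fx=3,fy=3,interpolation=cv2.INTER_CUBIC)[:600])
plan(down([.4498,.0555,.0115],-7.5))
E
```

```text
t 16.55 pos [0.4507 0.056  0.2278] jaw -7.34 w 0.0513 F [ 0.2219 -0.1412  0.7796]
 total shift/50mm [ 4.3268 -0.0193  0.0161] turn/.08 [ 0.0343 -0.0109 -0.0062]
 n 5 per row [ 0.8654 -0.0037  0.0029] [ 0.0069 -0.0022 -0.0012]
```

View pics/s12.png

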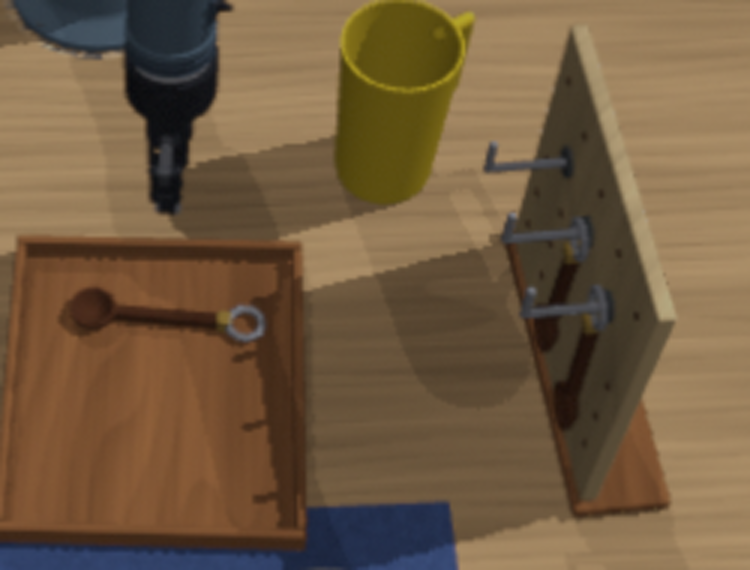

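Call:
move_arm([
  [[0.4, 0.8, -0.02, 0.02, 0.02, 0, 0], [0.4, 1, 0, 0, 0, 0, 0], [0.4, 1, 0, 0, 0, 0, 0], [0.4, 0.8, 0, 0, 0, 0, 0], [0.4, 0.4, 0, 0, 0, 0, 0], [0.4, 0.2, 0, 0, 0, 0, 0], [0.4, 0, 0, 0, 0, 0, 0], [0.4, 0, 0, 0, 0, 0, 0]],
])

```text
time_s: 17.55
position: [0.4505, 0.0548, 0.0188]
eef_rot: [107.9, 89.9, 10.4]
force: [0.1, -0.3, 0.4]
gripper_width: 0.0512
```

```bash
python3 - <<'E'
from h import *
plan(down([.4498,.0555,.0115],-7.5))
E
```

```text
t 17.55 pos [0.4505 0.0548 0.0188] jaw -7.48 w 0.0512 F [ 0.1098 -0.2766  0.3544]
 total shift/50mm [ 0.1452 -0.0159 -0.0125] turn/.08 [ 0.0039 -0.0093 -0.0288]
 n 1 per row [ 0.1452 -0.0159 -0.0125] [ 0.0039 -0.0093 -0.0288]
```

Call:
move_arm([
  [[0.4, 0.14, -0.02, -0.01, 0, 0, 0], [0.4, 0, 0, 0, 0, 0, 0], [1, 0, 0, 0, 0, 0, 0], [1, 0, 0, 0, 0, 0, 0], [1, 0, 0, 0, 0, 0, 0], [1, 0, 0, 0, 0, 0, 0], [1, 0, 0, 0, 0, 0, 0]],
])

```text
time_s: 18.42
position: [0.4486, 0.0549, 0.0111]
eef_rot: [92.3, 90.0, -5.2]
force: [-0.9, 0.4, 5.2]
gripper_width: 0.011
```

Call:
move_arm([
  [[1, -0.5, 0, 0, 0, 0, 0], [1, -1, 0, 0, 0, 0, 0], [1, -1, 0, 0, 0, 0, 0], [1, -1, 0, 0, 0, 0, 0], [1, -1, 0, 0, 0, 0, 0], [1, -1, 0, 0, 0, 0, 0], [1, -0.4, 0, 0, 0, 0, 0], [1, 0, 0, 0, 0, 0, 0]],
])

```text
time_s: 19.42
position: [0.4491, 0.055, 0.307]
eef_rot: [90.6, 89.8, -6.9]
force: [0.7, -0.3, -0.9]
gripper_width: 0.0115
```

```bash
python3 - <<'E'
from h import *
plan(down([.4437,.2595,.305],3),6)
E
```

```text
t 19.43 pos [0.4491 0.055  0.307 ] jaw -7.5 w 0.0115 F [ 0.7057 -0.2601 -0.9079]
 total shift/50mm [ 0.038  -0.6418 -4.0413] turn/.08 [-2.2913  0.0037 -0.0454]
 n 6 per row [ 0.0066 -0.0553 -0.6807] [-0.3819  0.0006 -0.0076]
```

Call:
move_arm([
  [[1, 0, -0.05, -0.68, -0.38, 0, 0], [1, 0, -0.05, -0.68, -0.38, 0, 0], [1, 0, -0.05, -0.68, -0.38, 0, 0], [1, 0, -0.05, -0.68, -0.38, 0, 0], [1, 0, -0.06, -0.68, -0.38, 0, 0], [1, 0, -0.06, -0.68, -0.38, 0, 0], [1, 0, 0, 0, 0, 0, 0], [1, 0, 0, 0, 0, 0, 0]],
])

```text
time_s: 20.42
position: [0.4428, 0.2579, 0.3038]
eef_rot: [-62.0, 89.8, -149.0]
force: [0.8, 0.2, -0.2]
gripper_width: 0.0111
```

```bash
python3 - <<'E'
from h import *
d=snap('scene'); c=d['color']; cv2.imwrite('pics/s13.png',cv2.resize(c[140:260,400:520],None,fx=5,fy=5,interpolation=cv2.INTER_CUBIC)[:600])
plan(down([.4437,.2595,.305],3))
E
```

```text
t 20.48 pos [0.4432 0.2574 0.3042] jaw 2.85 w 0.011 F [-0.4751 -0.0945 -1.3482]
 total shift/50mm [-0.0158  0.0112 -0.0418] turn/.08 [-0.0319  0.0203  0.03  ]
 n 1 per row [-0.0158  0.0112 -0.0418] [-0.0319  0.0203  0.03  ]
```

View pics/s13.png

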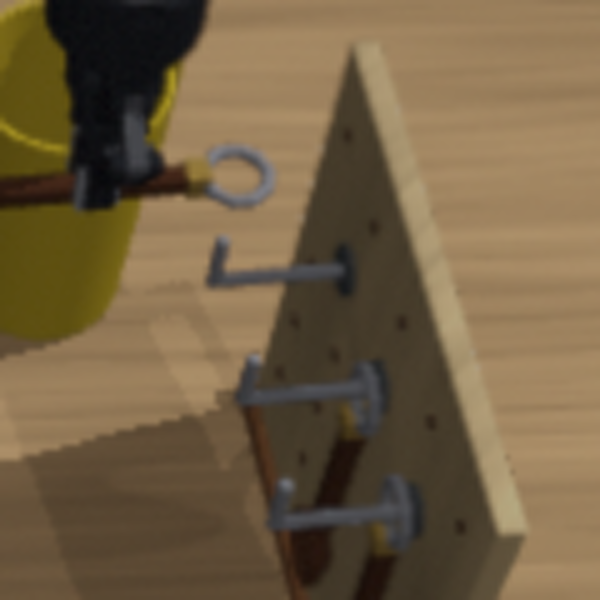

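Call:
move_arm([
  [[1, 0, 0.04, -0.02, 0, 0, 0], [1, 0.2, 0, 0, 0, 0, 0], [1, 0.3, 0, 0, 0, 0, 0], [1, 0.3, 0, 0, 0, 0, 0], [1, 0.2, 0, 0, 0, 0, 0], [1, 0, 0, 0, 0, 0, 0]],
])

```text
time_s: 21.22
position: [0.4446, 0.2597, 0.2544]
eef_rot: [-72.4, 89.9, -159.4]
force: [0.5, 0.6, 0.4]
gripper_width: 0.0111
```

```bash
python3 - <<'E'
from h import *
d=snap('scene'); c=d['color']; cv2.imwrite('pics/s14.png',cv2.resize(c[140:260,400:520],None,fx=5,fy=5,interpolation=cv2.INTER_CUBIC)[:600])
plan(down([.4437,.2595,.240],3))
E
```

```text
t 21.27 pos [0.4451 0.2601 0.2553] jaw 2.96 w 0.011 F [-0.0252  0.2275  0.101 ]
 total shift/50mm [ 0.3056 -0.0284  0.0115] turn/.08 [-0.008   0.0014  0.0123]
 n 1 per row [ 0.3056 -0.0284  0.0115] [-0.008   0.0014  0.0123]
```

View pics/s14.png

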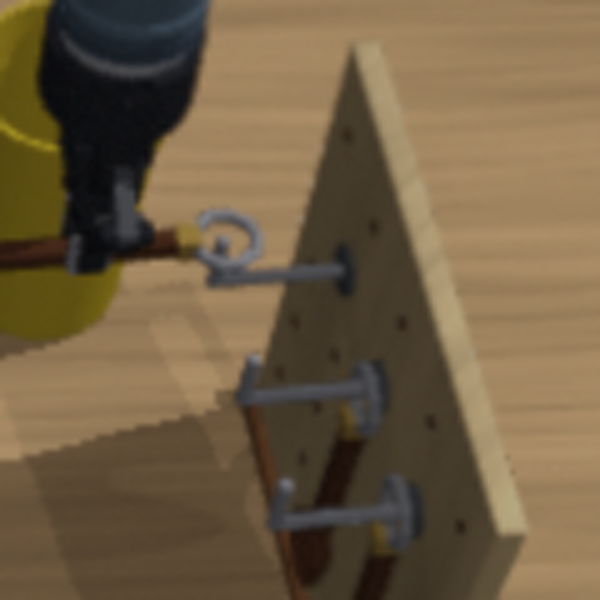

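Call:
move_arm([
  [[1, 0.15, 0, 0.04, 0, 0, 0], [1, 0.15, 0, 0, 0, 0, 0], [1, 0, 0, 0, 0, 0, 0]],
])

```text
time_s: 21.65
position: [0.445, 0.2578, 0.24]
eef_rot: [-67.4, 89.9, -154.5]
force: [-0.2, 0.3, -1.8]
gripper_width: 0.0114
```

```bash
python3 - <<'E'
from h import *
d=snap('scene'); c=d['color']; cv2.imwrite('pics/s15.png',cv2.resize(c[140:260,400:520],None,fx=5,fy=5,interpolation=cv2.INTER_CUBIC)[:600])
plan(down([.4437,.2595,.240],3))
E
```

```text
t 21.7 pos [0.4453 0.2581 0.2404] jaw 2.95 w 0.0107 F [-0.0208 -0.3117 -0.7991]
 total shift/50mm [ 0.0086 -0.0302 -0.0305] turn/.08 [-0.0114  0.0021  0.0077]
 n 1 per row [ 0.0086 -0.0302 -0.0305] [-0.0114  0.0021  0.0077]
```

View pics/s15.png

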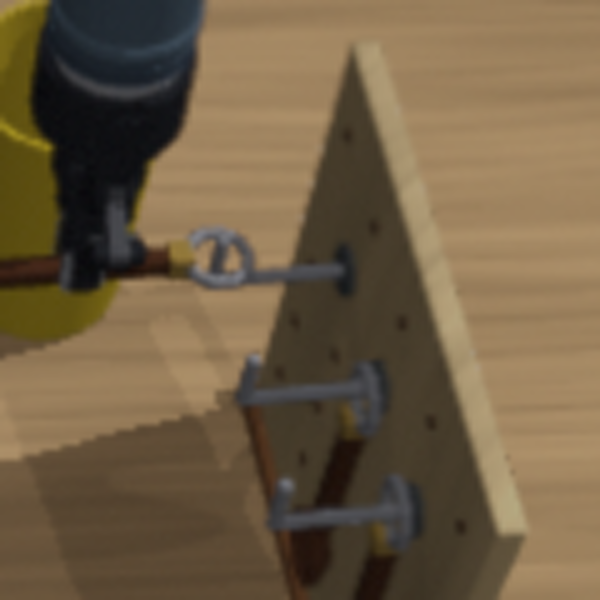

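Call:
move_arm([
  [[0.4, 0, 0, 0, 0, 0, 0], [0.4, 0, 0, 0, 0, 0, 0], [0.4, 0, 0, 0, 0, 0, 0], [0.4, 0, 0, 0, 0, 0, 0], [0.4, 0, 0, 0, 0, 0, 0], [0.4, -0.5, 0, 0, 0, 0, 0], [0.4, -0.8, 0, 0, 0, 0, 0], [0.4, 0, 0, 0, 0, 0, 0]],
])

```text
time_s: 22.7
position: [0.4474, 0.2599, 0.3094]
eef_rot: [111.6, 89.6, 24.6]
force: [-0.1, 0.0, -0.4]
gripper_width: 0.0514
```

```bash
python3 - <<'E'
from h import *
d=snap('scene'); c=d['color']; cv2.imwrite('pics/s16.png',c); cv2.imwrite('pics/s16c.png',cv2.resize(c[210:310,155:235],None,fx=6,fy=6,interpolation=cv2.INTER_CUBIC)[:600])
d=snap('top'); c=d['color']; cv2.imwrite('pics/t16.png',cv2.resize(c[215:325,430:530],None,fx=5,fy=5,interpolation=cv2.INTER_CUBIC))
plan(down([.4907,-.3445,.26],11.7),8)
E
```

```text
t 22.8 pos [0.4456 0.2582 0.306 ] jaw 2.94 w 0.0512 F [-0.2065  0.0876 -0.6564]
 total shift/50mm [ 0.9207  0.2813 12.0849] turn/.08 [-1.9104  0.0016 -0.0101]
 n 8 per row [ 0.115  -0.0659  1.511 ] [-0.2388  0.0002 -0.0013]
```

View pics/s16.png

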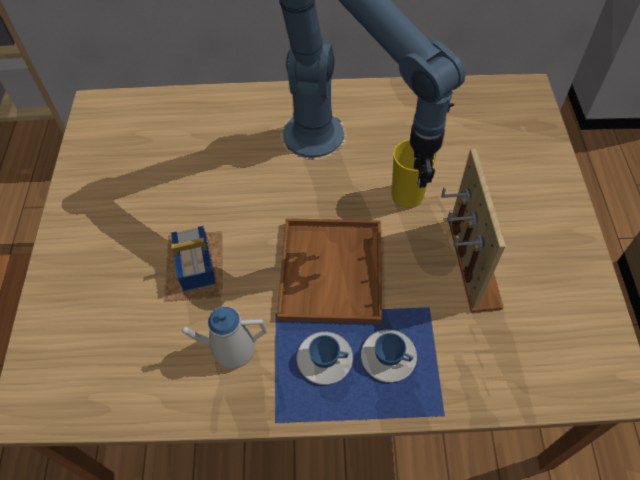

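View pics/s16c.png

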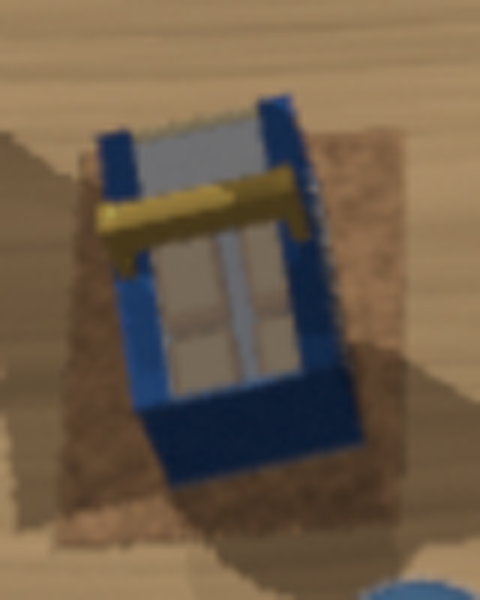

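View pics/t16.png

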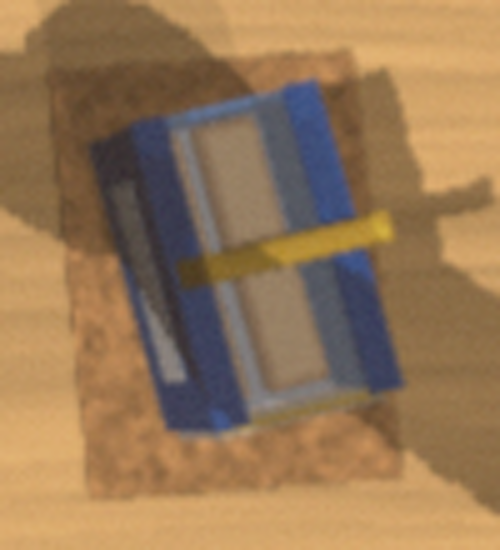

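```bash
python3 - <<'E'
from h import *
d=load('top');s=load('scene')
C=np.array([px2w(d,*cr(*q,5,430,215),.081) for q in [(137,122),(318,82),(222,432),(402,383)]]);print(C,C.mean(0))
for a,b in ((2,0),(3,1)): v=C[b]-C[a]; print(np.linalg.norm(v),np.degrees(np.arctan2(v[1],v[0])))
C=np.array([px2w(s,*cr(*q,6,155,210),.081) for q in [(98,134),(290,96),(138,410),(343,362)]]);print(C,C.mean(0))
for a,b in ((0,2),(1,3)): v=C[b]-C[a]; print(np.linalg.norm(v),np.degrees(np.arctan2(v[1],v[0])))
E
```

```text
[[ 0.5557 -0.2907  0.081 ]
 [ 0.5732 -0.3793  0.081 ]
 [ 0.4073 -0.3221  0.081 ]
 [ 0.4283 -0.4092  0.081 ]] [ 0.4911 -0.3503  0.081 ]
0.1517246613183099 11.972977449543677
0.14798807207487916 11.675143492863006
[[ 0.4265 -0.4086  0.081 ]
 [ 0.4091 -0.3193  0.081 ]
 [ 0.576  -0.3752  0.081 ]
 [ 0.5551 -0.2846  0.081 ]] [ 0.4917 -0.3469  0.081 ]
0.15320445520855286 12.569126421658686
0.1500658658347074 13.357426099495532
```

```bash
python3 - <<'E'
from h import *
plan(down([.491,-.347,.22],12),15)
E
```

```text
t 22.8 pos [0.4456 0.2582 0.306 ] jaw 2.94 w 0.0512 F [-0.2065  0.0876 -0.6564]
 total shift/50mm [ 1.7207  0.284  12.1351] turn/.08 [-1.9758  0.0016 -0.0101]
 n 15 per row [ 0.1147 -0.0407  0.809 ] [-0.1317  0.0001 -0.0007]
```

Call:
move_arm([
  [[0.4, 0.11, -0.04, 0.81, -0.13, 0, 0], [0.4, 0.11, -0.04, 0.81, -0.13, 0, 0], [0.4, 0.11, -0.04, 0.81, -0.13, 0, 0], [0.4, 0.11, -0.04, 0.81, -0.13, 0, 0], [0.4, 0.11, -0.04, 0.81, -0.13, 0, 0], [0.4, 0.11, -0.04, 0.81, -0.13, 0, 0], [0.4, 0.11, -0.04, 0.81, -0.13, 0, 0], [0.4, 0.11, -0.04, 0.81, -0.13, 0, 0]],
])

```text
time_s: 23.8
position: [0.4567, -0.0672, 0.26]
eef_rot: [-105.6, 89.8, 172.2]
force: [0.4, -0.4, 0.7]
gripper_width: 0.0512
```

Call:
move_arm([
  [[0.4, 0.11, -0.04, 0.81, -0.13, 0, 0], [0.4, 0.11, -0.04, 0.81, -0.13, 0, 0], [0.4, 0.11, -0.04, 0.81, -0.13, 0, 0], [0.4, 0.11, -0.04, 0.81, -0.13, 0, 0], [0.4, 0.11, -0.04, 0.81, -0.13, 0, 0], [0.4, 0.11, -0.04, 0.81, -0.13, 0, 0], [0.4, 0.11, -0.04, 0.81, -0.13, 0, 0], [0.4, 0, 0, 0, 0, 0, 0]],
])

```text
time_s: 24.8
position: [0.4882, -0.3517, 0.2203]
eef_rot: [-113.8, 89.7, 167.7]
force: [-0.5, 0.6, 0.0]
gripper_width: 0.0513
```

```bash
python3 - <<'E'
from h import *
d=snap('scene'); c=d['color']; cv2.imwrite('pics/s17.png',cv2.resize(c[170:320,130:270],None,fx=4,fy=4,interpolation=cv2.INTER_CUBIC)[:600])
cv2.imwrite('pics/s17b.png',cv2.resize(c[140:320,400:530],None,fx=3,fy=3,interpolation=cv2.INTER_CUBIC)[:600])
plan(down([.491,-.347,.095],12))
E
```

```text
t 24.85 pos [ 0.4891 -0.3489  0.2208] jaw 11.68 w 0.0513 F [-0.4762  0.9704 -0.723 ]
 total shift/50mm [ 2.5153  0.0523 -0.0212] turn/.08 [-0.0702 -0.0399  0.0379]
 n 3 per row [ 0.8385  0.0166 -0.0079] [-0.0234 -0.0133  0.0126]
```

View pics/s17.png

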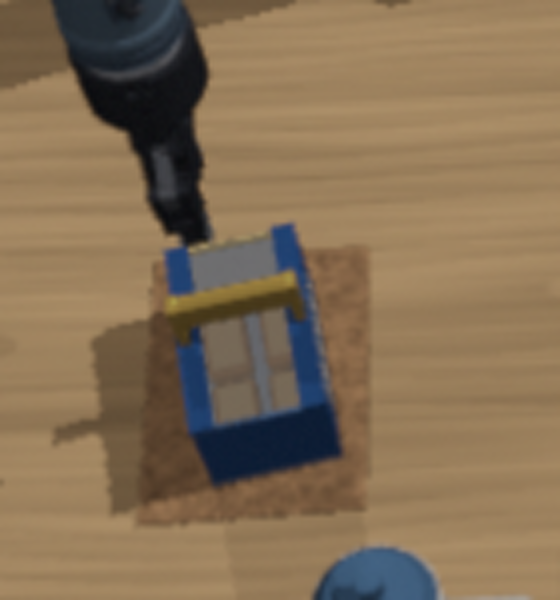

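View pics/s17b.png

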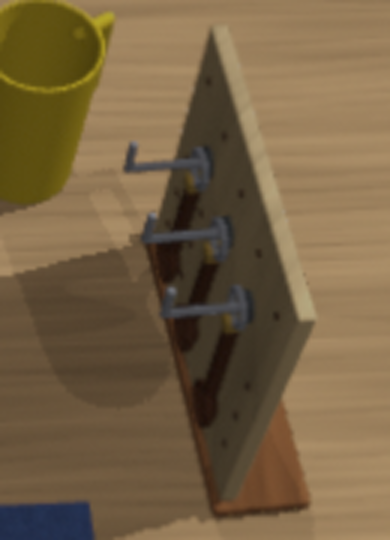

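Call:
move_arm([
  [[0.4, 0.6, 0.05, -0.02, -0.07, -0.04, 0.04], [0.4, 0.7, 0, 0, 0, 0, 0], [0.4, 0.5, 0, 0, 0, 0, 0], [0.4, 0.3, 0, 0, 0, 0, 0], [0.4, 0.2, 0, 0, 0, 0, 0], [0.4, 0.1, 0, 0, 0, 0, 0], [0.4, 0, 0, 0, 0, 0, 0], [0.4, 0, 0, 0, 0, 0, 0]],
])

```text
time_s: 25.85
position: [0.4942, -0.3469, 0.1042]
eef_rot: [44.6, 89.6, -33.2]
force: [-1.0, -1.1, 0.3]
gripper_width: 0.0515
```

```bash
python3 - <<'E'
from h import *
d=snap('scene'); c=d['color']; cv2.imwrite('pics/s18.png',cv2.resize(c[190:310,140:260],None,fx=5,fy=5,interpolation=cv2.INTER_CUBIC)[:600])
plan(down([.491,-.347,.095],12))
E
```

```text
t 25.9 pos [ 0.4941 -0.3469  0.1042] jaw 12.2 w 0.0516 F [ 0.153  -0.3578 -0.4806]
 total shift/50mm [ 0.1835 -0.0624 -0.0122] turn/.08 [ 0.043   0.056  -0.0544]
 n 1 per row [ 0.1835 -0.0624 -0.0122] [ 0.043   0.056  -0.0544]
```

View pics/s18.png

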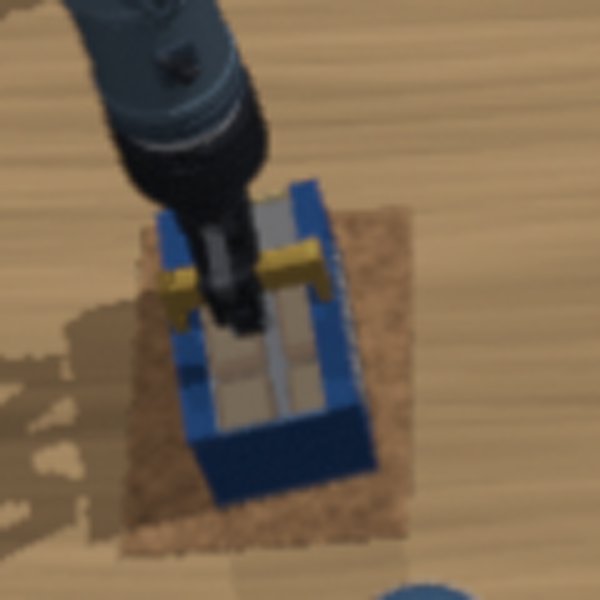

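Call:
move_arm([
  [[0.4, 0.15, -0.05, -0.01, 0, 0.05, -0.05], [0.4, 0, 0, 0, 0, 0, 0], [1, 0, 0, 0, 0, 0, 0], [1, 0, 0, 0, 0, 0, 0], [1, 0, 0, 0, 0, 0, 0], [1, 0, 0, 0, 0, 0, 0], [1, 0, 0, 0, 0, 0, 0], [1, 0, 0, 0, 0, 0, 0]],
], force=110)

```text
time_s: 26.9
position: [0.4914, -0.3466, 0.0961]
eef_rot: [-147.9, 90.0, 134.3]
force: [1.0, -1.1, 1.6]
gripper_width: 0.0124
```

```bash
python3 - <<'E'
from h import *
d=snap('scene'); c=d['color']; cv2.imwrite('pics/s19.png',cv2.resize(c[190:310,140:260],None,fx=5,fy=5,interpolation=cv2.INTER_CUBIC)[:600])
plan(down([.491,-.347,.18],12)); print(manip.get_state()['joint_pos'])
E
```

```text
t 26.95 pos [ 0.4914 -0.3466  0.096 ] jaw 12.21 w 0.0124 F [-0.2935 -0.2067  1.2302]
 total shift/50mm [-1.6793 -0.0092  0.0062] turn/.08 [ 0.0466 -0.0047  0.0034]
 n 2 per row [-0.8397 -0.0045  0.0032] [ 0.0233 -0.0024  0.0017]
[ 46.6324  26.8174 -18.8876 103.6054  10.7693  51.3569  35.0891]
```

View pics/s19.png

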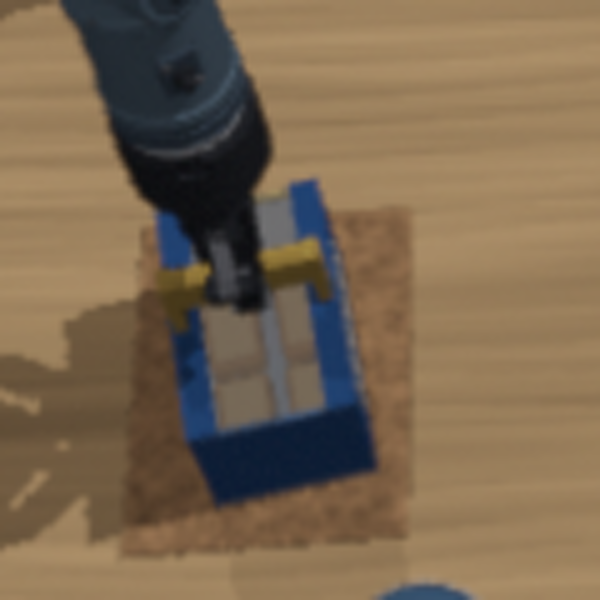

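Call:
move_arm([
  [[1, -0.1, 0, 0, 0, 0, 0], [1, -0.3, 0, 0, 0, 0, 0], [1, -0.4, 0, 0, 0, 0, 0], [1, -0.5, 0, 0, 0, 0, 0], [1, -0.5, 0, 0, 0, 0, 0], [1, -0.3, 0, 0, 0, 0, 0], [1, -0.2, 0, 0, 0, 0, 0], [1, 0, 0, 0, 0, 0, 0]],
])

```text
time_s: 27.95
position: [0.4915, -0.3468, 0.2115]
eef_rot: [25.3, 90.0, -52.5]
force: [-0.8, -0.3, -3.2]
gripper_width: 0.0126
```

```bash
python3 - <<'E'
from h import *
d=snap('scene'); c=d['color']; cv2.imwrite('pics/s20.png',cv2.resize(c[170:310,130:270],None,fx=4,fy=4,interpolation=cv2.INTER_CUBIC)[:600])
plan(down([.584,.035,.205],0),16); print(manip.get_state()['joint_pos'])
E
```

```text
t 28.0 pos [ 0.4909 -0.3464  0.2105] jaw 12.21 w 0.0125 F [-0.5552 -0.1809 -3.4987]
 total shift/50mm [ 0.1141  3.4333 -7.0621] turn/.08 [ 2.663  -0.013   0.0163]
 n 16 per row [ 0.007   0.1698 -0.4614] [ 0.1664 -0.0008  0.001 ]
[ 48.0505  19.2545 -20.2971  98.8056   7.3472  63.3407  37.6872]
```

View pics/s20.png

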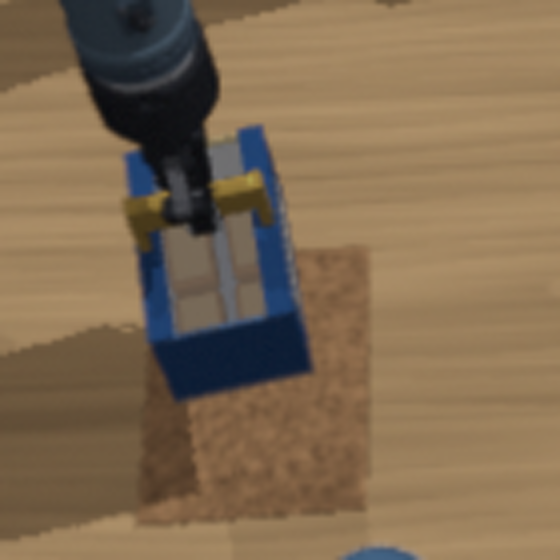

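Call:
move_arm([
  [[1, 0, 0.08, -0.23, 0.08, 0, 0], [1, 0, 0.17, -0.46, 0.17, 0, 0], [1, 0, 0.17, -0.46, 0.17, 0, 0], [1, 0, 0.17, -0.46, 0.17, 0, 0], [1, 0, 0.17, -0.46, 0.17, 0, 0], [1, 0, 0.17, -0.46, 0.17, 0, 0], [1, 0, 0.17, -0.46, 0.17, 0, 0], [1, 0, 0.17, -0.46, 0.17, 0, 0]],
])

```text
time_s: 29.0
position: [0.5241, -0.1636, 0.2098]
eef_rot: [-129.3, 89.8, 147.1]
force: [0.6, 0.0, -3.6]
gripper_width: 0.0122
```

Call:
move_arm([
  [[1, 0.01, 0.17, -0.46, 0.17, 0, 0], [1, 0.01, 0.17, -0.46, 0.17, 0, 0], [1, 0.01, 0.17, -0.46, 0.17, 0, 0], [1, 0.01, 0.17, -0.46, 0.17, 0, 0], [1, 0.01, 0.17, -0.46, 0.17, 0, 0], [1, 0.01, 0.17, -0.46, 0.17, 0, 0], [1, 0.01, 0.17, -0.46, 0.17, 0, 0], [1, 0.01, 0.17, -0.46, 0.17, 0, 0]],
])

```text
time_s: 30.0
position: [0.5798, 0.0238, 0.2058]
eef_rot: [-108.4, 89.8, 161.8]
force: [-0.1, 0.4, -3.9]
gripper_width: 0.0122
```

Call:
move_arm([
  [[1, 0, 0.08, -0.23, 0.08, 0, 0], [1, 0, 0, 0, 0, 0, 0], [1, 0, 0, 0, 0, 0, 0]],
])

```text
time_s: 30.38
position: [0.5843, 0.0319, 0.2065]
eef_rot: [-69.7, 89.9, -160.0]
force: [-0.0, -0.6, -3.9]
gripper_width: 0.0122
```

```bash
python3 - <<'E'
from h import *
d=snap('scene'); c=d['color']; cv2.imwrite('pics/s21.png',cv2.resize(c[130:410,140:440],None,fx=2.5,fy=2.5,interpolation=cv2.INTER_CUBIC))
plan(down([.584,.035,.185],0)); print(manip.get_state()['joint_pos'])
E
```

```text
t 30.43 pos [0.5844 0.0316 0.2066] jaw -0.34 w 0.0122 F [ 0.4472 -0.0183 -4.1468]
 total shift/50mm [ 0.4315 -0.0075 -0.0688] turn/.08 [-0.0733  0.0086  0.0229]
 n 1 per row [ 0.4315 -0.0075 -0.0688] [-0.0733  0.0086  0.0229]
[ 17.9515  19.1898 -30.0369 100.7881  10.6661  62.963  -15.9342]
```

View pics/s21.png

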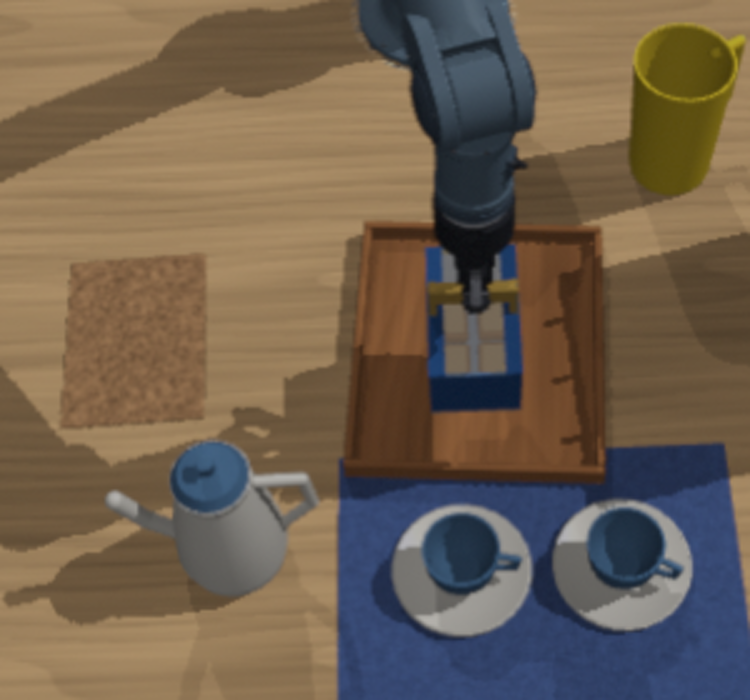

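Call:
move_arm([
  [[1, 0.2, 0, -0.03, 0, 0, 0], [1, 0.2, 0, -0.03, 0, 0, 0], [1, 0, 0, 0, 0, 0, 0.4], [1, 0, 0, 0, 0, 0, 0.4], [1, 0, 0, 0, 0, 0, 0.4], [1, 0, 0, 0, 0, 0, 0.4], [1, 0, 0, 0, 0, 0, 0.4], [1, 0, 0, 0, 0, 0, 0.4]],
])

```text
time_s: 31.42
position: [0.5837, 0.0363, 0.1857]
eef_rot: [90.2, 79.1, -0.1]
force: [0.4, -0.1, -4.1]
gripper_width: 0.0122
```

```bash
cat >> h.py <<'E'
def tilt():
    T,s=pose(); print('t',round(s['time_s'],2),'pos',T[:3,3],'x',T[:3,0],'tilt',round(float(np.degrees(np.arctan2(T[0,0],-T[2,0]))),2),'w',round(s['gripper_width'],4),'F',s['force'],'q',s['joint_pos'])
E
python3 -c "
from h import *
tilt()"
```

```text
t 31.43 pos [0.5837 0.0363 0.1857] x [ 0.1884 -0.0002 -0.9821] tilt 10.86 w 0.0122 F [ 0.3502 -0.057  -4.089 ] q [ 18.717   14.0997 -30.4598 110.4198  12.3558  47.2398 -18.1516]
```

```bash
cat > fk.py <<'E'
from h import *
from scipy.optimize import least_squares
import itertools
D=[([65.84460759,21.99493734,2.51234019,91.65174796,-1.02474629,66.53080142,-2.85840087],[0.2064785,-0.61531481,0.22983216],None,-71.44,0),
([46.6324,26.8174,-18.8876,103.6054,10.7693,51.3569,35.0891],[.4914,-.3466,.0960],None,12.21,0),
([48.0505,19.2545,-20.2971,98.8056,7.3472,63.3407,37.6872],[.4909,-.3464,.2105],None,12.21,0),
([17.9515,19.1898,-30.0369,100.7881,10.6661,62.963,-15.9342],[.5844,.0316,.2066],None,-.34,0),
([18.717,14.0997,-30.4598,110.4198,12.3558,47.2398,-18.1516],[.5837,.0363,.1857],None,-.1,10.86)]
Rt=[]
for q,p,_,a,t in D:
    T=down(p,a); Rt.append(T[:3,:3]@R.from_rotvec([0,0,np.radians(t)]).as_matrix())
def fk(q,par,sg):
    h,a1,L1,b1,L2,b2,L3,off=par[:8]
    q=np.radians(q)*np.array(sg)
    M=np.eye(4)
    def rz(a): m=np.eye(4); m[:3,:3]=R.from_rotvec([0,0,a]).as_matrix(); return m
    def ry(a): m=np.eye(4); m[:3,:3]=R.from_rotvec([0,a,0]).as_matrix(); return m
    def tr(x,z): m=np.eye(4); m[0,3]=x; m[2,3]=z; return m
    M=rz(q[0]+off)@tr(0,h)@ry(q[1])@rz(q[2])@tr(a1,L1)@ry(q[3])@tr(b1,0)@rz(q[4])@tr(0,L2)@ry(q[5])@tr(b2,0)@rz(q[6]+par[8])@tr(0,L3)
    return M
# tool: x = flange z ; y: flange x rotated by par8
def res(par,sg):
    o=[]
    for (q,p,*_),Rm in zip(D,Rt):
        M=fk(q,par,sg); o+=list((M[:3,3]-p)*10); o+=list(M[:3,2]-Rm[:,0]); o+=list(M[:3,0]-Rm[:,1])
    return np.array(o)
if __name__=='__main__':
    best=[]
    for s1,s3,s5,s7 in itertools.product([1,-1],repeat=4):
        sg=[s1,1,s3,1,s5,1,s7]
        for o7 in (0,np.pi/2,np.pi,-np.pi/2):
          for o1 in (0,np.pi):
            r=least_squares(res,[.35,0,.35,0,.35,0,.25,o1,o7],args=(sg,)); best.append((r.cost,sg,r.x))
    best.sort(key=lambda b:b[0])
    for b in best[:3]: print(b)
    np.savez('fk.npz',sg=best[0][1],par=best[0][2])
    print(res(best[0][2],best[0][1]).round(3).reshape(5,9))
E
python3 fk.py
```

```text
(np.float64(0.0004147289079955295), [-1, 1, -1, 1, -1, 1, -1], array([ 0.3104, -0.0383,  0.535 ,  0.0255,  0.5304, -0.0094,  0.3555,
       -0.0632, -3.205 ]))
(np.float64(0.0004147289079955351), [-1, 1, -1, 1, -1, 1, -1], array([ 0.3104, -0.0383,  0.535 ,  0.0255,  0.5304, -0.0094,  0.3555,
       -0.0632,  3.0782]))
(np.float64(0.000414728907995557), [-1, 1, -1, 1, -1, 1, -1], array([ 0.3104, -0.0383,  0.535 ,  0.0255,  0.5304, -0.0094,  0.3555,
       -0.0632,  3.0782]))
[[ 0.004  0.004 -0.006 -0.001  0.003  0.     0.     0.    -0.003]
 [-0.003  0.005  0.017 -0.     0.     0.    -0.     0.    -0.   ]
 [ 0.003  0.003 -0.001 -0.001  0.001  0.    -0.     0.    -0.001]
 [ 0.01  -0.007  0.001 -0.002 -0.001  0.    -0.     0.    -0.002]
 [ 0.001 -0.005 -0.011 -0.    -0.012  0.     0.    -0.001 -0.   ]]
```

```bash
cat > ik.py <<'E'
from fk import *
z=np.load('fk.npz'); PAR=z['par']; SG=z['sg']
LO=np.array([-149.38,-23.57,-84.95,0,-89.99,3.08,-163.45]);HI=np.array([149.38,123.04,90,143.3,269.99,112.72,163.45])
def ik(pos,Rm,q0,w=1e-3):
    f=lambda q:np.r_[(fk(q,PAR,SG)[:3,3]-pos)*10,(fk(q,PAR,SG)[:3,2]-Rm[:,0])*3,(fk(q,PAR,SG)[:3,0]-Rm[:,1])*3,w*(q-q0)/10]
    r=least_squares(f,np.clip(q0,LO+.1,HI-.1),bounds=(LO,HI)); return r.x,np.abs(r.fun[:9]).max()
def tgt(pos,yaw,t): return down(pos,yaw)[:3,:3]@R.from_rotvec([0,0,np.radians(t)]).as_matrix()
E
python3 - <<'E'
from ik import *
q0=manip.get_state()['joint_pos']
for x in (.584,.60,.62,.64):
  for zz in (.185,.2,.22):
    q=q0
    for t in (20,30,42):
        q,e=ik([x,.035,zz],tgt([0,0,0],0,t),q)
    print(x,zz,t,q.round(1),round(e,4))
E
```

```text
0.584 0.185 42 [  4.6   3.7 -13.  132.6  62.9   4.2 -69.4] 0.0002
0.584 0.2 42 [ 13.9   1.9 -22.6 132.2  43.5   5.7 -50.2] 0.0001
0.584 0.22 42 [ 22.6  -0.6 -31.3 131.4  23.4   7.9 -30.7] 0.0001
0.6 0.185 42 [ -5.    5.3  -3.  130.9  58.8   3.6 -65.4] 0.0002
0.6 0.2 42 [  8.1   3.7 -16.7 130.5  45.    5.8 -51.5] 0.0001
0.6 0.22 42 [ 18.4   1.5 -27.1 129.7  29.1   8.1 -35.8] 0.0001
0.62 0.185 42 [-10.4   7.3   2.8 128.8  51.6   3.1 -58.4] 0.0001
0.62 0.2 42 [  2.3   5.7 -10.7 128.3  43.9   5.7 -50.2] 0.0001
0.62 0.22 42 [ 13.5   3.8 -22.3 127.6  32.8   8.3 -39. ] 0.0001
0.64 0.185 42 [ -9.9   9.3   2.5 126.7  47.7   3.1 -54.4] 0.0001
0.64 0.2 42 [ -1.7   7.7  -6.5 126.2  40.9   5.5 -47.1] 0.0001
0.64 0.22 42 [  9.7   5.9 -18.5 125.4  34.3   8.5 -40.1] 0.0001
```

```bash
python3 - <<'E'
from ik import *
q0=manip.get_state()['joint_pos']
for yaw in (-150,-120,-90,-60,-45,-30,30,45,60,90,120,150,180):
    q=q0
    ok=True
    for k in range(1,9): q,e=ik([.55,.035,.185],tgt(0,yaw*k/8,10*(1-k/8)),q)
    qu=q
    tr=[]
    for t in (15,30,44):
        q,e=ik([.55,.035,.185],tgt(0,yaw,t),q)
        tr.append(q.round(0))
    m=np.minimum(q-LO,HI-q)
    print(yaw,'up',qu.round(0),'44:',q.round(0),'err',round(e,4),'margin',m.min().round(1))
E
```

```text
-150 up [   1.   15.  -10.  106.    3.   59. -160.] 44: [ -21.   42.    9.   78.    9.  101. -163.] err 0.0 margin 0.0
-120 up [   5.   15.  -14.  106.    4.   59. -131.] 44: [ -19.   36.   -8.   88.   30.   94. -155.] err 0.0 margin 8.9
-90 up [   8.   16.  -18.  106.    6.   59. -102.] 44: [ -21.   28.  -12.  101.   44.   81. -142.] err 0.0 margin 21.1
-60 up [ 12.  16. -22. 106.   7.  59. -73.] 44: [ -17.   18.  -19.  117.   58.   64. -131.] err 0.0 margin 26.6
-45 up [ 13.  16. -24. 106.   8.  59. -59.] 44: [ -11.   13.  -23.  124.   66.   53. -124.] err 0.0 margin 19.3
-30 up [ 15.  16. -26. 106.   8.  59. -45.] 44: [  -2.    7.  -27.  130.   73.   40. -116.] err 0.0 margin 12.9
30 up [ 23.  18. -35. 106.  12.  60.  13.] 44: [ 48.   5. -39. 133. -72.  27. 102.] err 0.0 margin 10.4
45 up [ 25.  18. -38. 106.  13.  60.  27.] 44: [ 66.  15. -55. 127. -53.  33. 102.] err 0.0 margin 15.9
60 up [ 27.  19. -40. 106.  14.  60.  41.] 44: [ 71.  27. -62. 121. -31.  40.  97.] err 0.0 margin 22.7
90 up [ 31.  20. -46. 106.  16.  61.  69.] 44: [ 61.  39. -59. 105. -12.  61. 103.] err 0.0 margin 26.2
120 up [ 35.  22. -52. 106.  20.  61.  96.] 44: [ 48.  48. -56.  91.   0.  82. 114.] err 0.0 margin 28.9
150 up [ 40.  25. -59. 106.  24.  63. 122.] 44: [ 35.  53. -54.  80.  11.  99. 129.] err 0.0 margin 13.7
180 up [ 45.  29. -67. 106.  29.  65. 148.] 44: [ 23.  55. -54.  76.  24. 110. 148.] err 0.0 margin 2.7
```

Call:
move_arm([
  [[1, 0, 0, 0, 0, 0, -0.4], [1, 0, 0, 0, 0, 0, -0.5], [1, 0, 0, 0, 0, 0, -0.5], [1, 0, 0, 0, 0, 0, -0.5], [1, 0, 0, 0, 0, 0, -0.4], [1, -0.1, 0, 0, 0, 0, -0.1], [1, -0.2, 0, 0, 0, 0, 0], [1, 0, 0, 0, 0, 0, 0]],
])

```text
time_s: 32.42
position: [0.5857, 0.0368, 0.2035]
eef_rot: [107.4, 89.9, 17.2]
force: [0.6, 0.4, -3.7]
gripper_width: 0.012
```

```bash
python3 - <<'E'
from h import *
tilt()
plan(down([.52,.09,.20],86),24)
d=snap('scene'); c=d['color']; cv2.imwrite('pics/s22.png',cv2.resize(c[130:410,140:440],None,fx=2.5,fy=2.5,interpolation=cv2.INTER_CUBIC))
E
```

```text
t 32.42 pos [0.5857 0.0368 0.2035] x [ 0.0024  0.0007 -1.    ] tilt 0.14 w 0.012 F [ 0.5817  0.3532 -3.728 ] q [ 17.6176  19.4332 -30.2193 100.9232  10.8743  62.4078 -16.4278]
t 32.42 pos [0.5857 0.0368 0.2035] jaw -0.21 w 0.012 F [ 0.5817  0.3532 -3.728 ]
 total shift/50mm [ 0.0669 -1.3172 -1.0601] turn/.08 [-18.8071   0.0147  -0.0306]
 n 24 per row [ 0.0029 -0.0133 -0.0764] [-0.7836  0.0006 -0.0013]
```

View pics/s22.png

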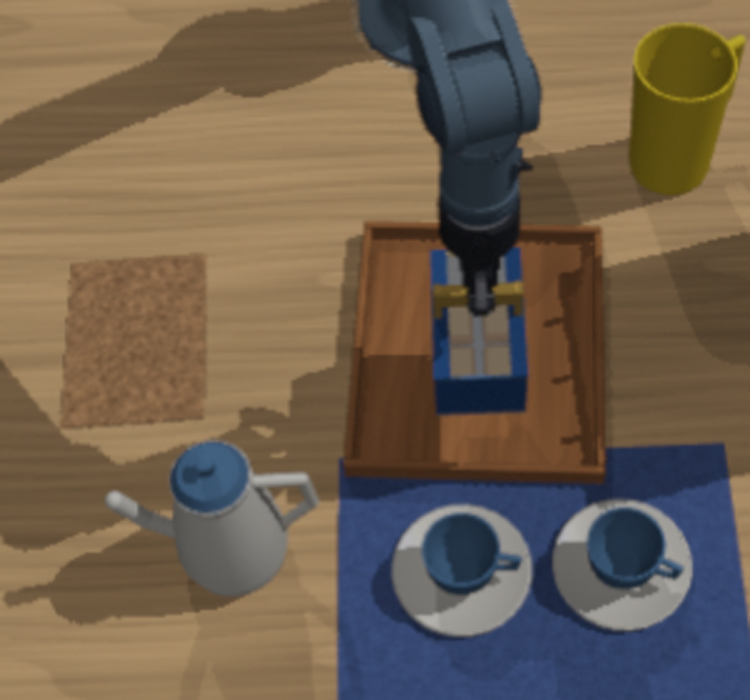

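Call:
move_arm([
  [[1, 0, -0.01, -0.08, -0.4, 0, 0], [1, 0, -0.01, -0.08, -0.78, 0, 0], [1, 0, -0.01, -0.08, -0.78, 0, 0], [1, 0, -0.01, -0.08, -0.78, 0, 0], [1, 0, -0.01, -0.08, -0.78, 0, 0], [1, 0, -0.01, -0.08, -0.78, 0, 0], [1, 0, -0.01, -0.08, -0.78, 0, 0], [1, 0, -0.01, -0.08, -0.78, 0, 0]],
])

```text
time_s: 33.48
position: [0.5744, 0.0673, 0.2017]
eef_rot: [-140.6, 89.9, 156.3]
force: [-0.0, -0.4, -3.5]
gripper_width: 0.0127
```

Call:
move_arm([
  [[1, 0, -0.01, -0.08, -0.78, 0, 0], [1, 0, -0.01, -0.08, -0.78, 0, 0], [1, 0, -0.01, -0.08, -0.78, 0, 0], [1, 0, -0.01, -0.08, -0.78, 0, 0], [1, 0, -0.01, -0.08, -0.78, 0, 0], [1, 0, -0.01, -0.08, -0.78, 0, 0], [1, 0, -0.01, -0.08, -0.78, 0, 0], [1, 0, -0.01, -0.08, -0.78, 0, 0]],
])

```text
time_s: 34.48
position: [0.5513, 0.0892, 0.2018]
eef_rot: [-167.4, 89.9, 158.1]
force: [0.1, 0.0, -4.1]
gripper_width: 0.0124
```

Call:
move_arm([
  [[1, 0, -0.01, -0.08, -0.78, 0, 0], [1, 0, -0.01, -0.08, -0.78, 0, 0], [1, 0, -0.01, -0.08, -0.78, 0, 0], [1, 0, -0.01, -0.08, -0.78, 0, 0], [1, 0, -0.01, -0.08, -0.78, 0, 0], [1, 0, -0.01, -0.08, -0.78, 0, 0], [1, 0, -0.01, -0.08, -0.78, 0, 0], [1, 0, -0.01, -0.08, -0.78, 0, 0]],
])

```text
time_s: 35.48
position: [0.5205, 0.0975, 0.2019]
eef_rot: [166.1, 89.9, 160.1]
force: [-0.1, 0.8, -3.9]
gripper_width: 0.0122
```

```bash
python3 - <<'E'
from h import *
tilt()
plan(down([.52,.09,.19],86))
d=snap('scene'); c=d['color']; cv2.imwrite('pics/s23.png',cv2.resize(c[130:410,220:520],None,fx=2.5,fy=2.5,interpolation=cv2.INTER_CUBIC))
E
```

```text
t 35.48 pos [0.5205 0.0975 0.2019] x [-0.0011  0.0004 -1.    ] tilt -0.06 w 0.0122 F [-0.0837  0.8091 -3.8597] q [ 26.7797  16.5578 -47.6527 107.9075  13.8135  61.5309  57.6904]
t 35.48 pos [0.5205 0.0975 0.2019] jaw 84.05 w 0.0122 F [-0.0837  0.8091 -3.8597]
 total shift/50mm [ 0.2381 -0.1498  0.006 ] turn/.08 [-0.4256 -0.0143 -0.0038]
 n 1 per row [ 0.2381 -0.1498  0.006 ] [-0.4256 -0.0143 -0.0038]
```

View pics/s23.png

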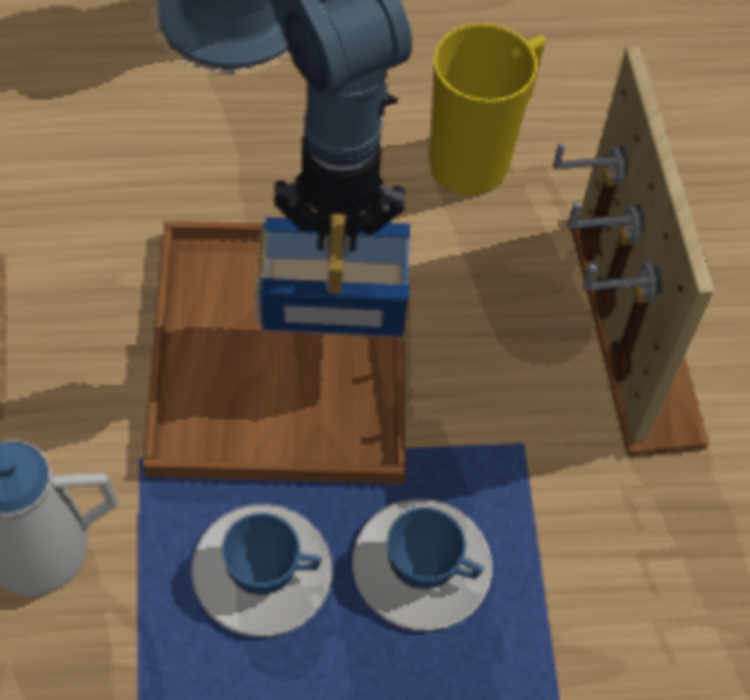

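Call:
move_arm([
  [[1, 0.15, -0.1, 0, -0.2, 0, 0.2], [1, 0.15, 0, 0, -0.2, 0, 0.4], [1, 0, 0, 0, 0, 0, 0.5], [1, 0, 0, 0, 0, 0, 0.5], [1, 0, 0, 0, 0, 0, 0.5], [1, 0, 0, 0, 0, 0, 0.5], [1, 0, 0, 0, 0, 0, 0.5], [1, 0, 0, 0, 0, 0, 0.4]],
])

```text
time_s: 36.52
position: [0.5203, 0.0911, 0.1864]
eef_rot: [90.2, 73.9, 85.8]
force: [-0.1, 0.8, -2.8]
gripper_width: 0.0124
```

```bash
python3 - <<'E'
from h import *
tilt(); T,_=pose(); print('angle',np.degrees(np.arccos(-T[2,0])))
d=snap('scene'); c=d['color']; cv2.imwrite('pics/s24.png',cv2.resize(c[160:360,260:480],None,fx=3,fy=3,interpolation=cv2.INTER_CUBIC))
E
```

```text
t 36.52 pos [0.5203 0.0911 0.1864] x [ 0.0204  0.2764 -0.9608] tilt 1.22 w 0.0124 F [-0.0748  0.8406 -2.783 ] q [ 40.9891  18.091  -51.9825 111.3264  -1.8475  53.5208  77.5557]
angle 16.090424023056215
```

View pics/s24.png

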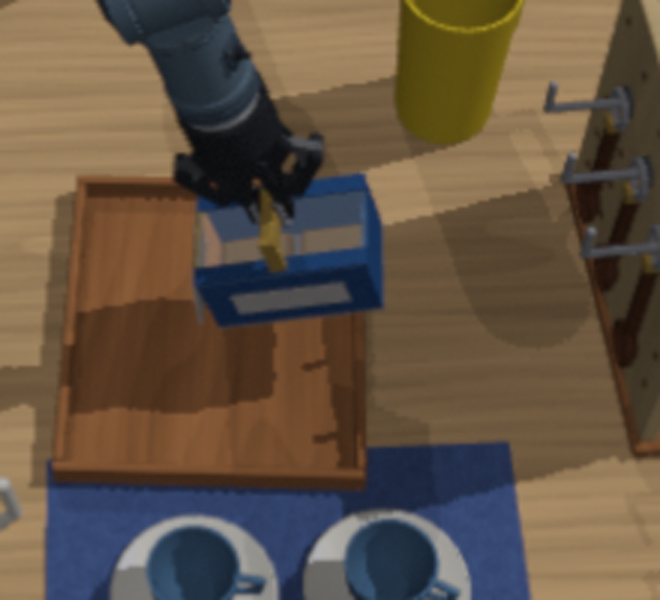

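Call:
move_arm([
  [[1, 0, 0, 0, 0, 0, 0.25], [1, 0, 0, 0, 0, 0, 0.25], [1, 0, 0, 0, 0, 0, 0.25], [1, 0, 0, 0, 0, 0, 0.25], [1, 0, 0, 0, 0, 0, 0.25], [1, 0, 0, 0, 0, 0, 0.2], [1, 0, 0, 0, 0, 0, 0.2], [1, 0, 0, 0, 0, 0, 0.2]],
])

```text
time_s: 37.58
position: [0.5205, 0.0924, 0.1871]
eef_rot: [90.0, 65.4, 85.7]
force: [0.8, -0.2, -4.6]
gripper_width: 0.0124
```

```bash
python3 - <<'E'
from h import *
tilt(); T,_=pose(); print('angle',np.degrees(np.arccos(-T[2,0])))
d=snap('scene'); c=d['color']; cv2.imwrite('pics/s25.png',cv2.resize(c[160:360,260:480],None,fx=3,fy=3,interpolation=cv2.INTER_CUBIC))
E
```

```text
t 37.58 pos [0.5205 0.0924 0.1871] x [ 0.0312  0.4152 -0.9092] tilt 1.97 w 0.0124 F [ 0.8402 -0.2163 -4.615 ] q [ 47.969   20.5007 -54.9175 112.1977  -9.6956  52.1112  86.8233]
angle 24.606362171689895
```

View pics/s25.png

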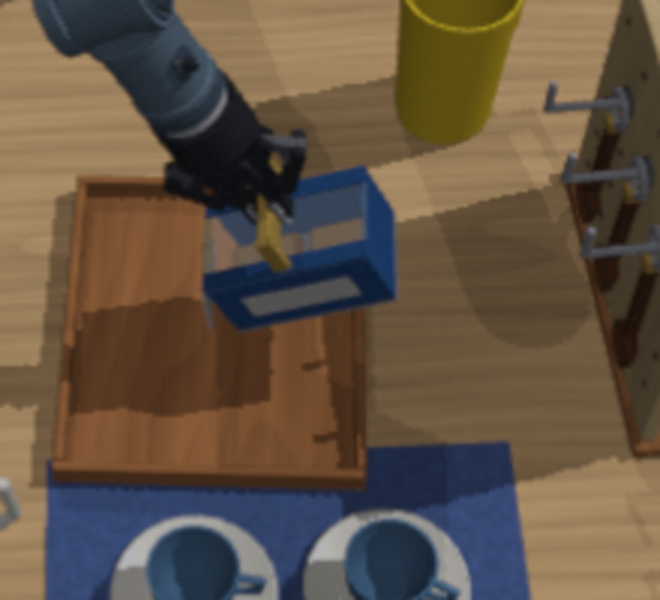

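Call:
move_arm([
  [[1, 0, 0, 0, 0, 0, 0.15], [1, 0, 0, 0, 0, 0, 0.15], [1, 0, 0, 0, 0, 0, 0.15], [1, 0, 0, 0, 0, 0, 0.15], [1, 0, 0, 0, 0, 0, 0.15], [1, 0, 0, 0, 0, 0, 0], [1, 0, 0, 0, 0, 0, 0], [1, 0, 0, 0, 0, 0, 0]],
])

```text
time_s: 38.62
position: [0.5206, 0.0926, 0.1872]
eef_rot: [90.0, 62.0, 85.7]
force: [0.1, -0.2, -3.2]
gripper_width: 0.0126
```

```bash
python3 - <<'E'
from h import *
tilt(); T,_=pose(); print('angle',np.degrees(np.arccos(-T[2,0])))
d=snap('scene'); c=d['color']; cv2.imwrite('pics/s26.png',cv2.resize(c[160:360,260:480],None,fx=3,fy=3,interpolation=cv2.INTER_CUBIC))
E
```

```text
t 38.62 pos [0.5206 0.0926 0.1872] x [ 0.0352  0.468  -0.883 ] tilt 2.28 w 0.0126 F [ 0.1379 -0.1848 -3.2256] q [ 50.5708  21.9035 -56.0758 112.4793 -12.4027  51.8303  90.2219]
angle 27.992880028720993
```

View pics/s26.png

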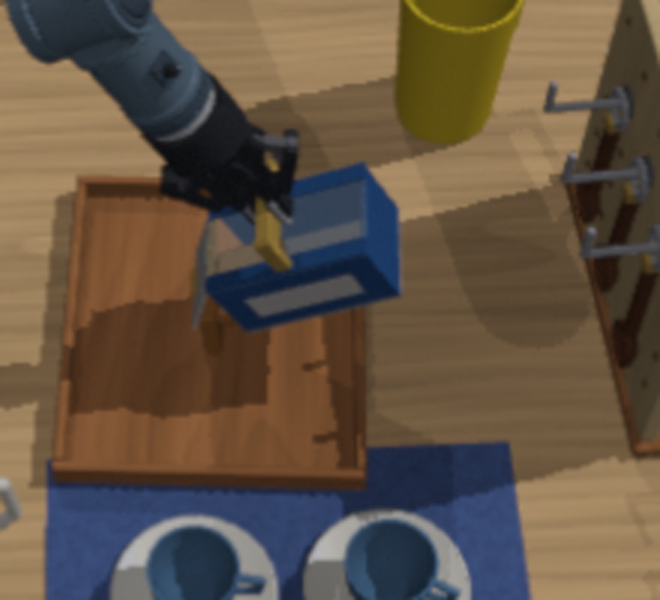

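Sliding started at 28° (a rusk pushing the flap at ~(205,290)). Continue slowly.

Call:
move_arm([
  [[1, 0, 0, 0, 0, 0, 0.1], [1, 0, 0, 0, 0, 0, 0.1], [1, 0, 0, 0, 0, 0, 0.1], [1, 0, 0, 0, 0, 0, 0.1], [1, 0, 0, 0, 0, 0, 0.1], [1, 0, 0, 0, 0, 0, 0.1], [1, 0, 0, 0, 0, 0, 0], [1, 0, 0, 0, 0, 0, 0]],
])

```text
time_s: 39.67
position: [0.5205, 0.0924, 0.187]
eef_rot: [90.0, 59.3, 85.7]
force: [0.2, -0.3, -3.3]
gripper_width: 0.0122
```

```bash
python3 - <<'E'
from h import *
tilt(); T,_=pose(); print('angle',np.degrees(np.arccos(-T[2,0])))
d=snap('scene'); c=d['color']; cv2.imwrite('pics/s27.png',cv2.resize(c[160:360,260:480],None,fx=3,fy=3,interpolation=cv2.INTER_CUBIC))
d=snap('top'); c=d['color']; cv2.imwrite('pics/t27.png',cv2.resize(c[170:340,200:400],None,fx=3,fy=3,interpolation=cv2.INTER_CUBIC))
E
```

```text
t 39.67 pos [0.5205 0.0924 0.187 ] x [ 0.0382  0.5098 -0.8594] tilt 2.54 w 0.0122 F [ 0.1602 -0.2874 -3.316 ] q [ 52.6023  23.2394 -56.9728 112.7011 -14.3983  51.6874  92.8423]
angle 30.74515412037198
```

View pics/s27.png

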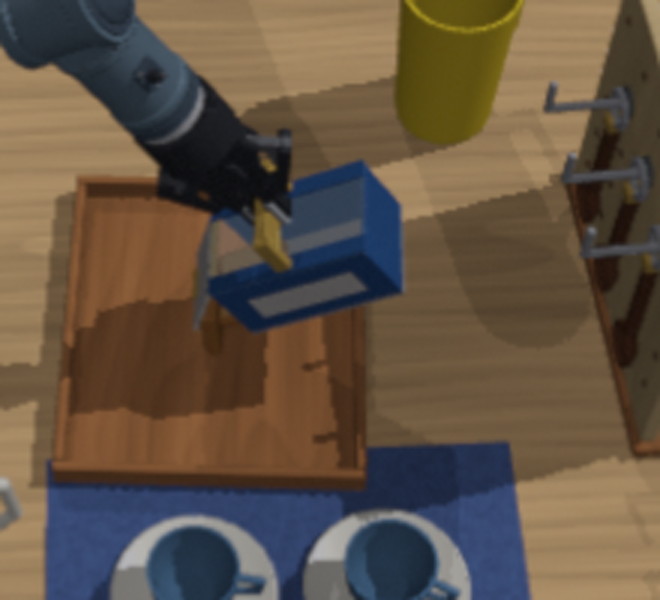

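View pics/t27.png

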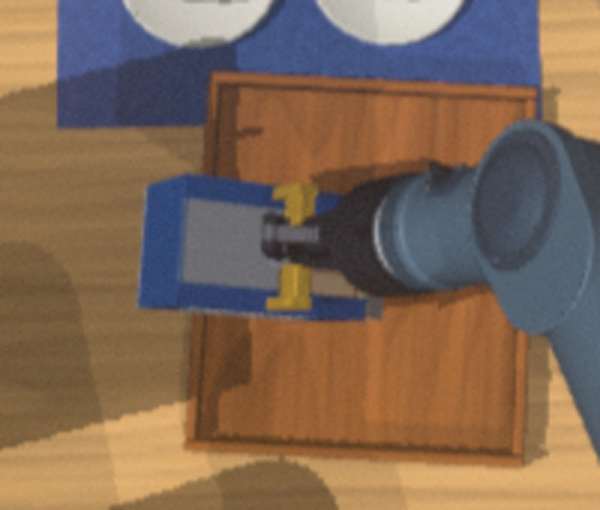

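Call:
move_arm([
  [[1, -0.15, 0.09, 0, 0, 0, 0], [1, -0.15, 0.09, 0, 0, 0, 0], [1, -0.15, 0.09, 0, 0, 0, 0], [1, 0, 0, 0, 0, 0, 0], [1, 0, 0, 0, 0, 0, 0], [1, 0, 0, 0, 0, 0, 0]],
])

```text
time_s: 40.52
position: [0.5202, 0.0924, 0.2129]
eef_rot: [90.1, 59.3, 85.8]
force: [-0.2, 0.5, -3.3]
gripper_width: 0.0125
```

```bash
python3 - <<'E'
from h import *
tilt(); T,_=pose(); print('angle',np.degrees(np.arccos(-T[2,0])))
d=snap('scene'); c=d['color']; cv2.imwrite('pics/s28.png',cv2.resize(c[160:360,260:480],None,fx=3,fy=3,interpolation=cv2.INTER_CUBIC))
E
```

```text
t 40.52 pos [0.5202 0.0924 0.2129] x [ 0.0375  0.5098 -0.8595] tilt 2.5 w 0.0125 F [-0.2325  0.4508 -3.3225] q [ 54.0268  20.909  -58.1693 111.5249 -15.8792  54.6971  92.7789]
angle 30.741861329682152
```

View pics/s28.png

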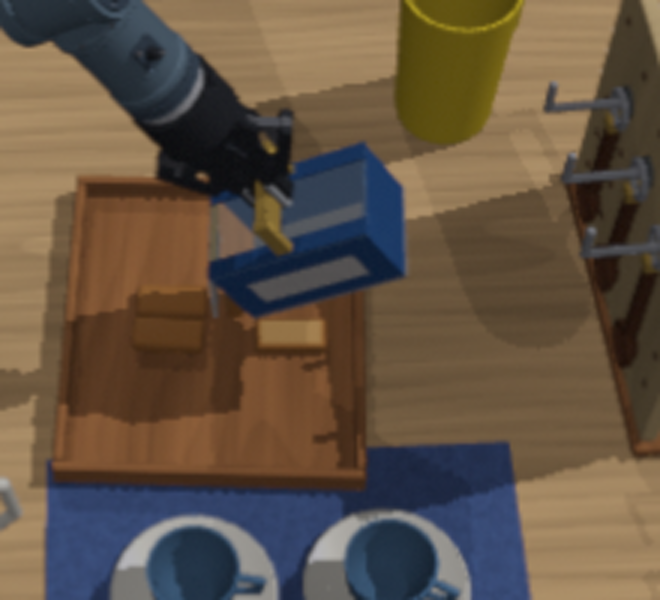

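Call:
move_arm([
  [[1, 0, 0, 0, 0, 0, 0.2], [1, 0, 0, 0, 0, 0, 0.2], [1, 0, 0, 0, 0, 0, 0.2], [1, 0, 0, 0, 0, 0, 0.2], [1, 0, 0, 0, 0, 0, 0.2], [1, 0, 0, 0, 0, 0, 0.2], [1, 0, 0, 0, 0, 0, 0], [1, 0, 0, 0, 0, 0, 0]],
])

```text
time_s: 41.58
position: [0.5205, 0.0926, 0.2133]
eef_rot: [90.0, 53.8, 85.7]
force: [0.0, -0.3, -2.3]
gripper_width: 0.0125
```

```bash
python3 - <<'E'
from h import *
tilt(); T,_=pose(); print('angle',np.degrees(np.arccos(-T[2,0])))
d=snap('scene'); c=d['color']; cv2.imwrite('pics/s29.png',cv2.resize(c[160:360,260:480],None,fx=3,fy=3,interpolation=cv2.INTER_CUBIC))
d=snap('top'); c=d['color']; cv2.imwrite('pics/t29.png',cv2.resize(c[170:340,200:400],None,fx=3,fy=3,interpolation=cv2.INTER_CUBIC))
E
```

```text
t 41.58 pos [0.5205 0.0926 0.2133] x [ 0.0443  0.5896 -0.8065] tilt 3.14 w 0.0125 F [ 0.0455 -0.273  -2.3224] q [ 57.4844  23.7553 -59.644  111.9343 -19.5433  54.5711  97.5143]
angle 36.246965427696864
```

View pics/s29.png

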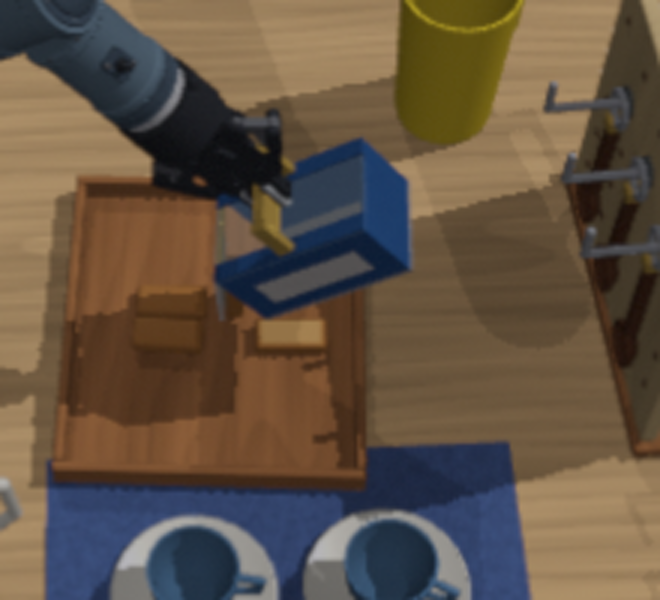

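View pics/t29.png

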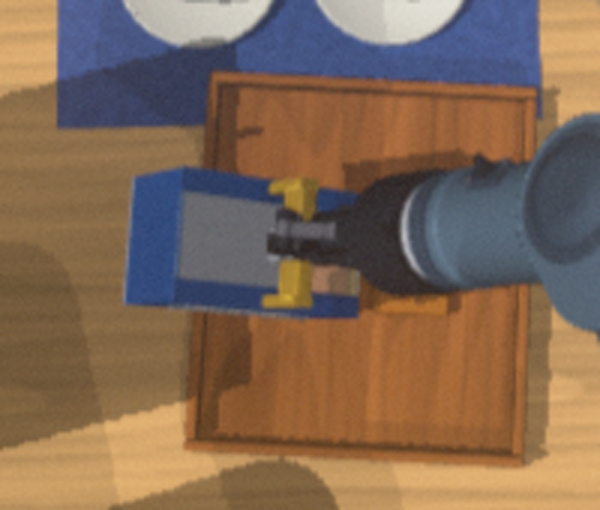

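Call:
move_arm([
  [[1, -0.1, 0.1, 0, 0, 0, 0.2], [1, -0.1, 0.1, 0, 0, 0, 0.2], [1, -0.1, 0.1, 0, 0, 0, 0.2], [1, -0.1, 0.1, 0, 0, 0, 0.2], [1, 0, 0, 0, 0, 0, 0.2], [1, 0, 0, 0, 0, 0, 0.2], [1, 0, 0, 0, 0, 0, 0.1], [1, 0, 0, 0, 0, 0, 0]],
])

```text
time_s: 42.68
position: [0.5206, 0.0959, 0.241]
eef_rot: [90.1, 47.8, 85.7]
force: [0.3, -1.2, -3.7]
gripper_width: 0.0122
```

```bash
python3 - <<'E'
from h import *
tilt(); T,_=pose(); print('angle',np.degrees(np.arccos(-T[2,0])))
d=snap('scene'); c=d['color']; cv2.imwrite('pics/s30.png',cv2.resize(c[160:360,260:480],None,fx=3,fy=3,interpolation=cv2.INTER_CUBIC))
d=snap('top'); c=d['color']; cv2.imwrite('pics/t30.png',cv2.resize(c[170:340,200:400],None,fx=3,fy=3,interpolation=cv2.INTER_CUBIC))
E
```

```text
t 42.67 pos [0.5206 0.0959 0.241 ] x [ 0.05    0.6703 -0.7404] tilt 3.87 w 0.0122 F [ 0.2502 -1.1946 -3.6738] q [ 61.8219  24.8083 -62.2903 111.1908 -24.419   57.4449 101.2641]
angle 42.23160262176248
```

View pics/s30.png

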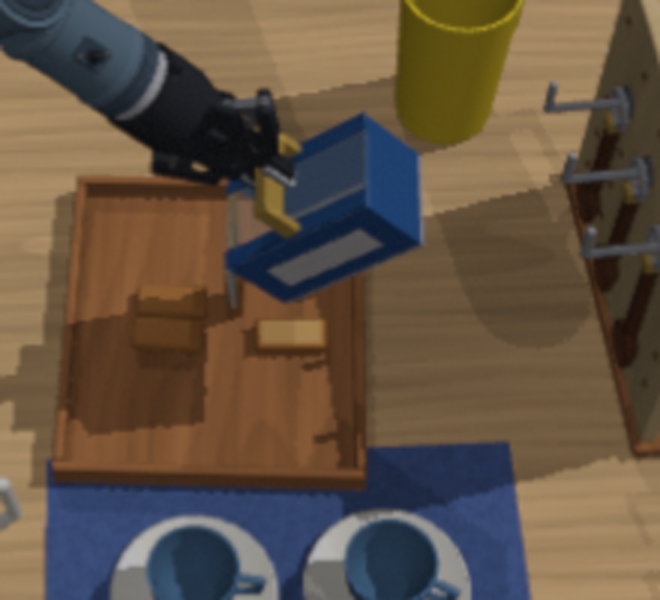

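View pics/t30.png

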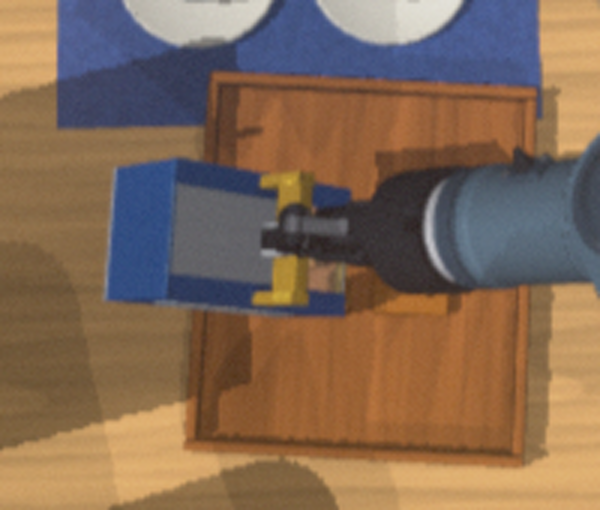

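```bash
python3 - <<'E'
from h import *
F=[]
for i in range(10):
    d=snap('scene'if i%2 else 'top'); F.append(manip.get_state()['force'])
print(np.mean(F,0),np.std(F,0))
c=load('scene')['color']; cv2.imwrite('pics/s31.png',cv2.resize(c[190:300,290:410],None,fx=5,fy=5,interpolation=cv2.INTER_CUBIC))
c=load('top')['color']; cv2.imwrite('pics/t31.png',cv2.resize(c[210:290,270:370],None,fx=6,fy=6,interpolation=cv2.INTER_CUBIC))
E
```

```text
[-0.2029 -0.243  -2.872 ] [0.5332 0.4883 0.4506]
```

View pics/s31.png

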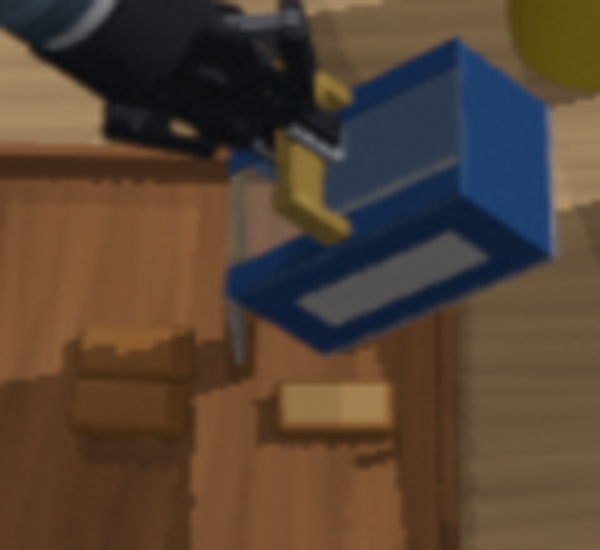

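View pics/t31.png

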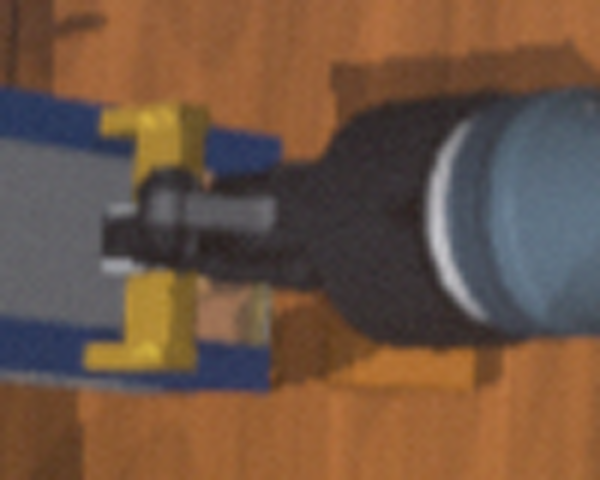

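Call:
move_arm([
  [[1, 0, 0, 0, 0, 0, -0.3], [1, 0, 0, 0, 0, 0, -0.6], [1, 0, 0, 0, 0, 0, -0.6], [1, 0, 0, 0, 0, 0, -0.6], [1, 0, 0, 0, 0, 0, -0.6], [1, 0, 0, 0, 0, 0, -0.6], [1, 0, 0, 0, 0, 0, -0.6], [1, 0, 0, 0, 0, 0, -0.6]],
])

```text
time_s: 44.28
position: [0.5204, 0.0973, 0.242]
eef_rot: [90.0, 68.6, 85.7]
force: [-0.0, -0.5, -2.9]
gripper_width: 0.0119
```

Call:
move_arm([
  [[1, 0, 0, 0, 0, 0, -0.6], [1, 0, 0, 0, 0, 0, -0.6], [1, 0, 0, 0, 0, 0, -0.6], [1, 0, 0, 0, 0, 0, -0.6], [1, 0, 0, 0, 0, 0, -0.6], [1, 0, 0, 0, 0, 0, -0.6], [1, 0, 0, 0, 0, 0, -0.6], [1, 0, 0, 0, 0, 0, -0.4]],
])

```text
time_s: 45.28
position: [0.5204, 0.098, 0.242]
eef_rot: [88.2, 89.5, 83.9]
force: [-0.3, 0.8, -2.5]
gripper_width: 0.0121
```

```bash
python3 - <<'E'
from h import *
tilt(); T,_=pose(); print('angle',np.degrees(np.arccos(-T[2,0])))
d=snap('scene'); c=d['color']; cv2.imwrite('pics/s32.png',cv2.resize(c[160:360,260:480],None,fx=3,fy=3,interpolation=cv2.INTER_CUBIC))
d=snap('top'); c=d['color']; cv2.imwrite('pics/t32.png',cv2.resize(c[170:340,200:400],None,fx=3,fy=3,interpolation=cv2.INTER_CUBIC))
E
```

```text
t 45.27 pos [0.5204 0.098  0.242 ] x [ 0.0008  0.0079 -1.    ] tilt 0.05 w 0.0121 F [-0.316   0.7565 -2.5493] q [ 31.9102  14.7613 -52.8848 105.5066  12.4257  65.7682  60.6112]
angle 0.45331180199228366
```

View pics/s32.png

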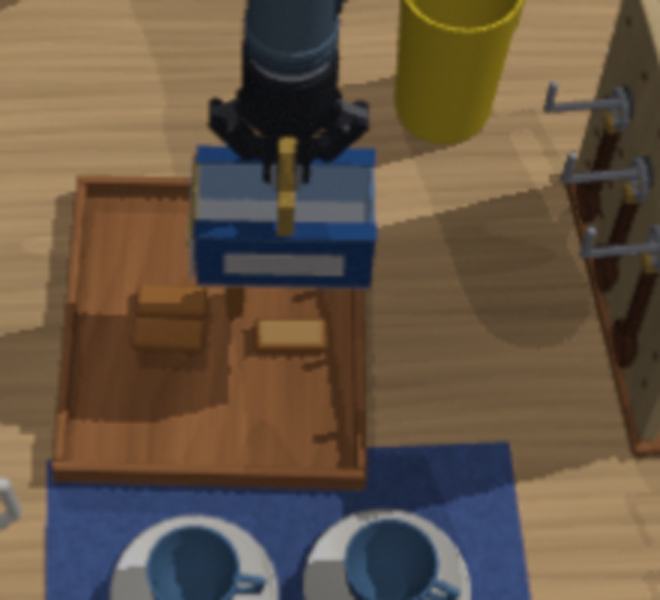

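View pics/t32.png

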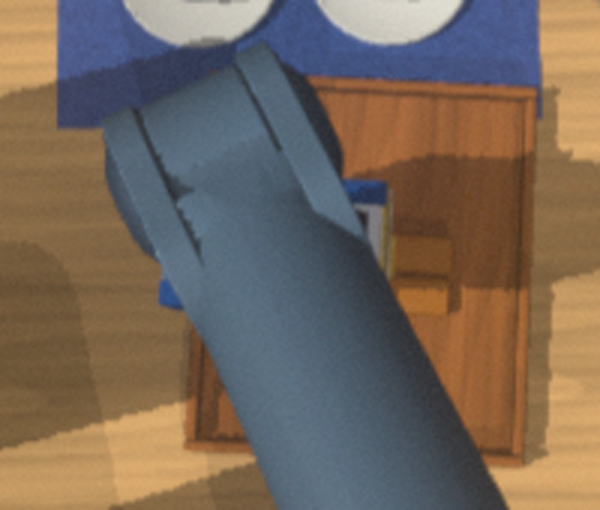

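```bash
python3 - <<'E'
from h import *
s=load('scene')
C=np.array([px2w(s,*cr(*q,2.5,140,130),.004) for q in [(70,264),(205,254),(60,427),(204,417)]]);print(C,C.mean(0))
for a,b in ((0,2),(1,3)): v=C[b]-C[a]; print(np.linalg.norm(v),np.degrees(np.arctan2(v[1],v[0])))
plan(down([.489,-.352,.222],2),24)
E
```

```text
[[ 0.3857 -0.44    0.004 ]
 [ 0.3788 -0.2799  0.004 ]
 [ 0.6021 -0.4285  0.004 ]
 [ 0.5959 -0.2688  0.004 ]] [ 0.4906 -0.3543  0.004 ]
0.21672266353315253 3.0386937926646995
0.217421692409826 2.9196852611803252
t 45.38 pos [0.5204 0.0984 0.2419] jaw 85.85 w 0.0125 F [-0.8299 -0.9358 -2.5923]
 total shift/50mm [ 0.3146 -9.0324  0.0249] turn/.08 [18.2939 -0.0826 -0.094 ]
 n 24 per row [ 0.0148 -0.3141  0.2667] [ 0.7622 -0.0034 -0.0039]
```

Call:
move_arm([
  [[1, 0, 0, 0, 0.4, 0, -0.05], [1, 0, 0, 0, 0.8, 0, -0.05], [1, 0, 0, 0, 0.9, 0, 0], [1, 0, 0, 0, 0.9, 0, 0], [1, 0, 0, 0, 0.9, 0, 0], [1, 0, 0, 0, 0.9, 0, 0], [1, 0, 0, 0, 0.9, 0, 0], [1, 0, 0, 0, 0.9, 0, 0]],
])

```text
time_s: 46.38
position: [0.5208, 0.0954, 0.2412]
eef_rot: [179.6, 89.9, 144.7]
force: [0.1, 0.5, -4.2]
gripper_width: 0.0121
```

Call:
move_arm([
  [[1, 0, 0, 0, 0.9, 0, 0], [1, 0, 0, 0, 0.9, 0, 0], [1, 0, 0, 0, 0.9, 0, 0], [1, 0, 0, 0, 0.9, 0, 0], [1, 0, 0, 0, 0.9, 0, 0], [1, 0, 0, 0, 0.9, 0, 0], [1, 0, 0, 0, 0.9, 0, 0], [1, 0, 0, 0, 0.9, 0, 0]],
])

```text
time_s: 47.38
position: [0.5208, 0.0954, 0.2412]
eef_rot: [-151.4, 89.9, 140.7]
force: [-0.5, -0.6, -2.6]
gripper_width: 0.0121
```

Call:
move_arm([
  [[1, 0, 0, 0, 0.9, 0, 0], [1, 0, 0, 0, 0.9, 0, 0], [1, 0, 0, 0, 0.9, 0, 0], [1, 0, 0, 0, 0.9, 0, 0], [1, 0, 0, 0, 0.5, 0, 0], [1, 0, 0, 0, 0, 0, 0], [1, 0, 0, 0, 0, 0, 0]],
])

```text
time_s: 48.25
position: [0.5208, 0.0958, 0.2412]
eef_rot: [-134.1, 89.9, 139.5]
force: [0.5, 0.0, -3.6]
gripper_width: 0.0121
```

```bash
python3 - <<'E'
from h import *
plan(down([.489,-.354,.222],2.5),12)
d=snap('scene'); c=d['color']; cv2.imwrite('pics/s33.png',cv2.resize(c[160:360,260:480],None,fx=3,fy=3,interpolation=cv2.INTER_CUBIC))
E
```

```text
t 48.25 pos [0.5208 0.0958 0.2412] jaw 3.6 w 0.0121 F [ 0.5454  0.0333 -3.5743]
 total shift/50mm [ 0.3783 -1.1994  8.9384] turn/.08 [ 0.2408 -0.0095  0.01  ]
 n 12 per row [ 0.0318 -0.0934  0.7457] [ 0.0201 -0.0008  0.0008]
```

View pics/s33.png

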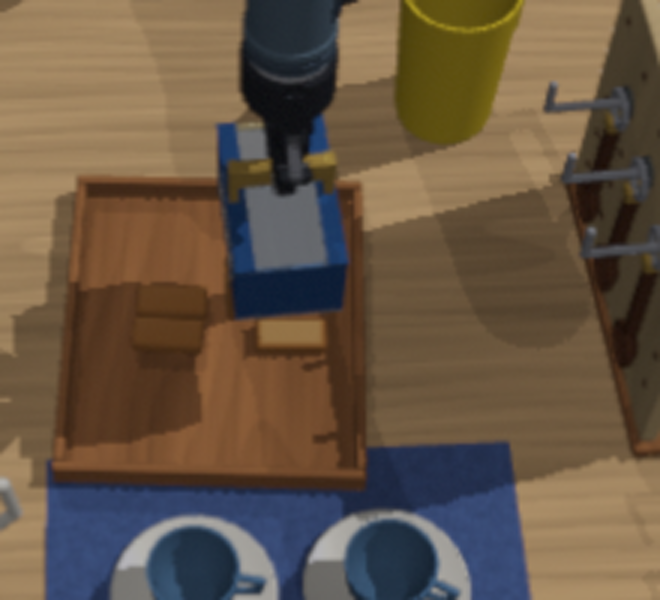

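Call:
move_arm([
  [[1, 0, -0.05, 0.4, 0.02, 0, 0], [1, 0.02, -0.1, 0.75, 0.02, 0, 0], [1, 0.03, -0.1, 0.75, 0.02, 0, 0], [1, 0.03, -0.1, 0.75, 0.02, 0, 0], [1, 0.03, -0.1, 0.75, 0.02, 0, 0], [1, 0.03, -0.1, 0.75, 0.02, 0, 0], [1, 0.03, -0.1, 0.75, 0.02, 0, 0], [1, 0.03, -0.1, 0.75, 0.02, 0, 0]],
])

```text
time_s: 49.3
position: [0.4994, -0.1892, 0.2311]
eef_rot: [-153.7, 90.0, 119.2]
force: [0.3, 0.8, -2.4]
gripper_width: 0.0123
```

Call:
move_arm([
  [[1, 0.03, -0.1, 0.75, 0.02, 0, 0], [1, 0.03, -0.1, 0.75, 0.02, 0, 0], [1, 0.03, -0.1, 0.75, 0.02, 0, 0], [1, 0.03, -0.1, 0.75, 0.02, 0, 0], [1, 0, -0.05, 0.3, 0, 0, 0], [1, 0, 0, 0, 0, 0, 0], [1, 0, 0, 0, 0, 0, 0]],
])

```text
time_s: 50.18
position: [0.486, -0.3512, 0.225]
eef_rot: [-177.0, 89.9, 95.7]
force: [0.1, 0.7, -2.6]
gripper_width: 0.0121
```

```bash
python3 - <<'E'
from h import *
plan(down([.489,-.354,.15],2.5))
d=snap('scene','s34f.png'); c=d['color']; cv2.imwrite('pics/s34.png',cv2.resize(c[170:370,120:390],None,fx=2.9,fy=2.9,interpolation=cv2.INTER_CUBIC))
d=snap('top'); c=d['color']; cv2.imwrite('pics/t34.png',cv2.resize(c[180:340,240:550],None,fx=2.5,fy=2.5,interpolation=cv2.INTER_CUBIC))
E
```

```text
t 50.17 pos [ 0.486  -0.3512  0.225 ] jaw 2.71 w 0.0121 F [ 0.1158  0.6577 -2.6435]
 total shift/50mm [1.5008 0.0576 0.0625] turn/.08 [ 0.0459 -0.0317  0.0017]
 n 2 per row [0.7504 0.0288 0.0307] [ 0.0229 -0.0158  0.0009]
```

View pics/s34.png

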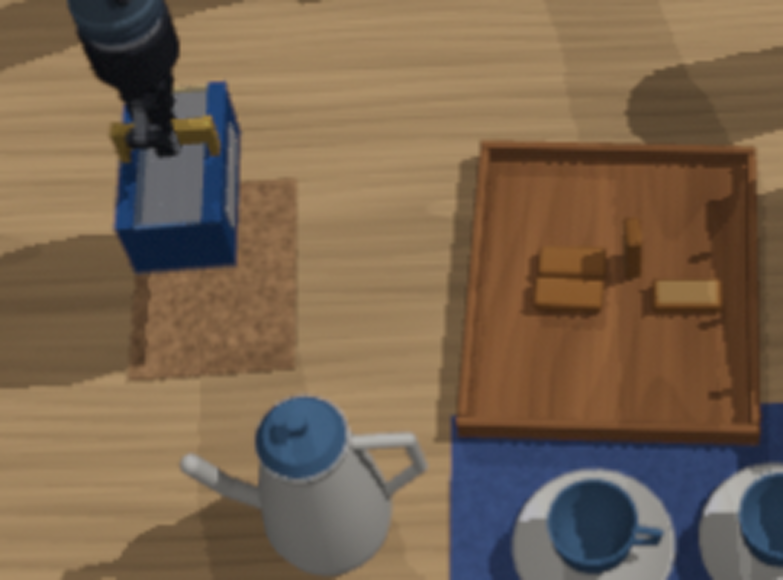

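View pics/t34.png

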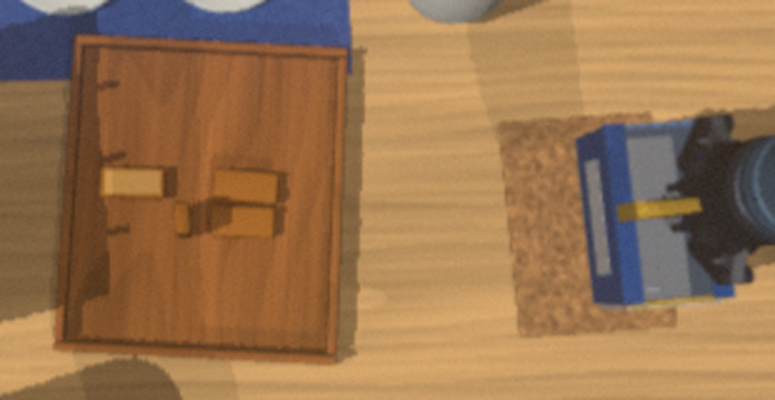

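Call:
move_arm([
  [[1, 0.4, 0.06, 0.06, 0.03, 0, 0], [1, 0.6, 0, 0, 0, 0, 0], [1, 0.6, 0, 0, 0, 0, 0], [1, 0.4, 0, 0, 0, 0, 0], [1, 0.2, 0, 0, 0, 0, 0], [1, 0.1, 0, 0, 0, 0, 0], [1, 0, 0, 0, 0, 0, 0], [1, 0, 0, 0, 0, 0, 0]],
])

```text
time_s: 51.28
position: [0.4889, -0.3573, 0.1112]
eef_rot: [55.5, 89.9, -32.1]
force: [0.5, 0.5, -2.4]
gripper_width: 0.0123
```

```bash
python3 - <<'E'
from h import *
plan(down([.489,-.354,.096],2.5))
d=snap('scene'); c=d['color']; cv2.imwrite('pics/s35.png',cv2.resize(c[200:320,140:260],None,fx=5,fy=5,interpolation=cv2.INTER_CUBIC))
d=snap('top'); c=d['color']; cv2.imwrite('pics/t35.png',cv2.resize(c[215:325,430:530],None,fx=5,fy=5,interpolation=cv2.INTER_CUBIC))
E
```

```text
t 51.27 pos [ 0.4889 -0.3573  0.1112] jaw 2.39 w 0.0123 F [ 0.5431  0.5283 -2.4161]
 total shift/50mm [ 0.3044  0.0044 -0.0661] turn/.08 [-0.0232  0.0103 -0.0149]
 n 1 per row [ 0.3044  0.0044 -0.0661] [-0.0232  0.0103 -0.0149]
```

View pics/s35.png

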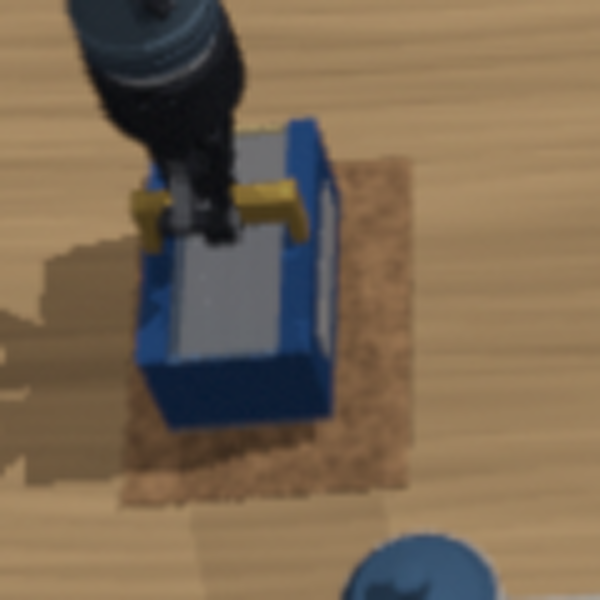

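View pics/t35.png

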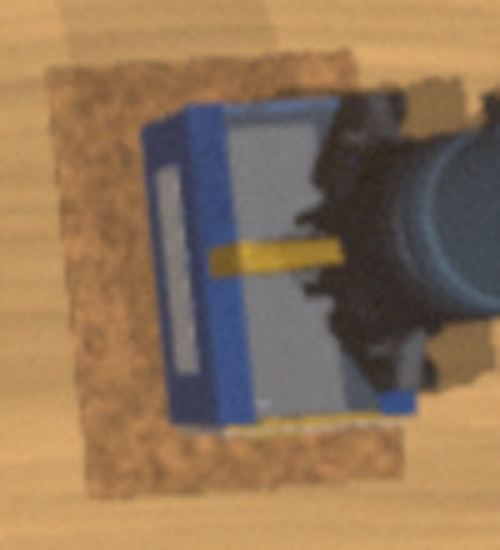

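```bash
python3 - <<'E'
from h import *
d=load('top');s=load('scene')
C=np.array([px2w(d,*cr(*q,5,430,215),.096) for q in [(190,104),(255,426),(415,412)]]);print(C,(C[0]+C[2])/2)
C=np.array([px2w(s,*cr(*q,5,140,200),.096) for q in [(138,362),(315,352),(314,120)]]);print(C,(C[0]+C[2])/2)
E
```

```text
[[ 0.5619 -0.3118  0.096 ]
 [ 0.4099 -0.3327  0.096 ]
 [ 0.4146 -0.408   0.096 ]] [ 0.4882 -0.3599  0.096 ]
[[ 0.5653 -0.4008  0.096 ]
 [ 0.5631 -0.306   0.096 ]
 [ 0.4127 -0.3177  0.096 ]] [ 0.489  -0.3593  0.096 ]
```

Call:
move_arm([
  [[1, 0, 0.01, -0.1, 0, 0, 0], [1, 0.1, 0, 0, 0, 0, 0], [1, 0.1, 0, 0, 0, 0, 0], [1, 0.06, 0, 0, 0, 0, 0], [1, 0, 0, 0, 0, 0, 0], [1, 0, 0, 0, 0, 0, 0]],
])

```text
time_s: 52.12
position: [0.4884, -0.3518, 0.097]
eef_rot: [-138.7, 90.0, 133.7]
force: [0.3, 0.1, -2.6]
gripper_width: 0.0125
```

```bash
python3 - <<'E'
from h import *
plan(down([.489,-.351,.096],2.5));T,_=pose();print(T[:3,0])
E
```

```text
t 52.12 pos [ 0.4884 -0.3518  0.097 ] jaw 2.39 w 0.0125 F [ 0.2586  0.1396 -2.5672]
 total shift/50mm [ 0.0205  0.0131 -0.0157] turn/.08 [-0.0236 -0.0076  0.0067]
 n 1 per row [ 0.0205  0.0131 -0.0157] [-0.0236 -0.0076  0.0067]
[-0.0006  0.0006 -1.    ]
```

Call:
move_arm([
  [[1, 0.03, 0, 0, 0, 0, 0], [1, 0, 0, 0, 0, 0, 0], [1, 0, 0, 0, 0, 0, 0]],
])

```text
time_s: 52.5
position: [0.4887, -0.352, 0.0961]
eef_rot: [119.5, 90.0, 31.8]
force: [-0.7, 0.1, 0.5]
gripper_width: 0.0123
```

Resting (Fz ≈ 0). Release and rise.

Call:
move_arm([
  [[0.4, 0, 0, 0, 0, 0, 0], [0.4, 0, 0, 0, 0, 0, 0], [0.4, 0, 0, 0, 0, 0, 0], [0.4, -0.2, 0, 0, 0, 0, 0], [0.4, -0.5, 0, 0, 0, 0, 0], [0.4, -1, 0, 0, 0, 0, 0], [0.4, -1, 0, 0, 0, 0, 0], [0.4, -0.8, 0, 0, 0, 0, 0]],
], force=40)

```text
time_s: 53.5
position: [0.4892, -0.352, 0.274]
eef_rot: [54.8, 89.9, -32.7]
force: [0.8, -0.5, 0.2]
gripper_width: 0.0512
```

```bash
python3 - <<'E'
from h import *
plan(down([.30,-.50,.3],-60),10)
d=snap('scene','s36.png'); c=d['color']; cv2.imwrite('pics/s36c.png',cv2.resize(c[200:320,140:260],None,fx=5,fy=5,interpolation=cv2.INTER_CUBIC))
E
```

```text
t 53.5 pos [ 0.4892 -0.352   0.274 ] jaw 2.41 w 0.0512 F [ 0.794  -0.5443  0.2463]
 total shift/50mm [-0.5243 -3.9032  2.7988] turn/.08 [13.6158  0.0023 -0.0327]
 n 10 per row [-0.052  -0.2234  0.4525] [ 1.3616  0.0002 -0.0033]
```

View pics/s36c.png

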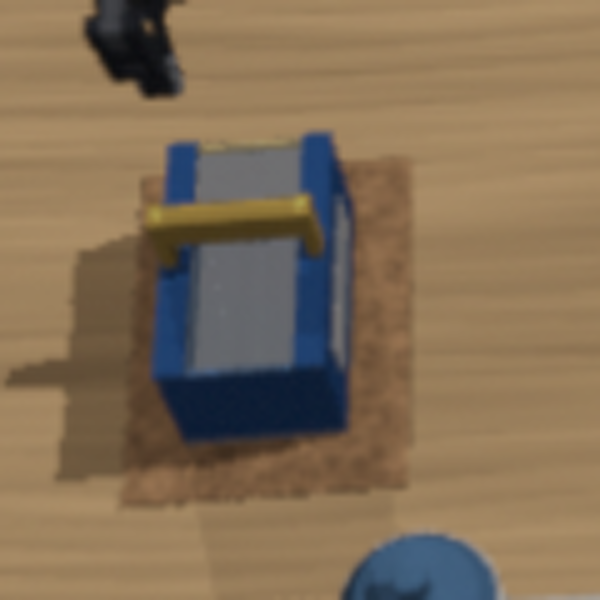

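Call:
move_arm([
  [[0.4, 0, -0.4, 0.5, 0, 0, 0], [0.4, 0, -0.6, 0.8, 0, 0, 0], [0.4, 0, -0.6, 0.8, 0, 0, 0], [0.4, 0, -0.6, 0.8, 0, 0, 0], [0.4, 0, -0.4, 0.5, 0, 0, 0], [0.4, 0, 0, 0, 0, 0, 0], [0.4, 0, 0, 0, 0, 0, 0], [0.4, 0, 0, 0, 0, 0, 0]],
])

```text
time_s: 54.55
position: [0.3677, -0.5253, 0.2708]
eef_rot: [157.4, 89.9, 70.0]
force: [1.1, -0.1, 0.0]
gripper_width: 0.0515
```

```bash
python3 - <<'E'
from h import *
d=snap('scene','s37.png')
d=snap('top','t37f.png'); c=d['color']; cv2.imwrite('pics/t37.png',cv2.resize(c[215:325,430:530],None,fx=5,fy=5,interpolation=cv2.INTER_CUBIC))
tilt()
E
```

```text
t 54.65 pos [ 0.3672 -0.5257  0.2708] x [-0.      0.0008 -1.    ] tilt -0.0 w 0.0517 F [ 0.7029 -0.3868  0.3492] q [ 65.644   20.5208 -18.1653  89.4525   6.6005  71.1234  48.9896]
```

View pics/s37.png

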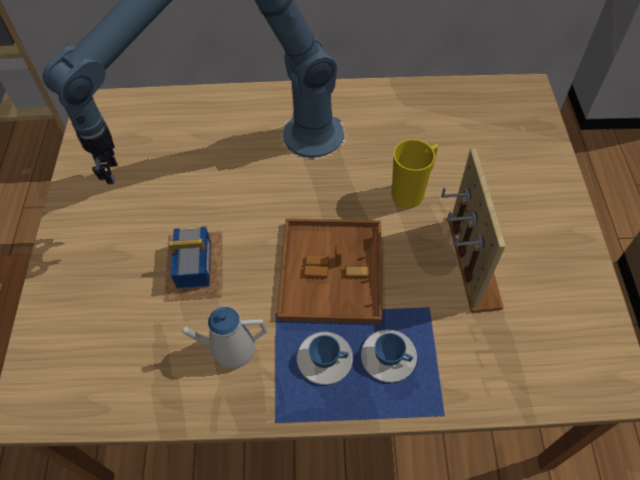

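View pics/t37.png

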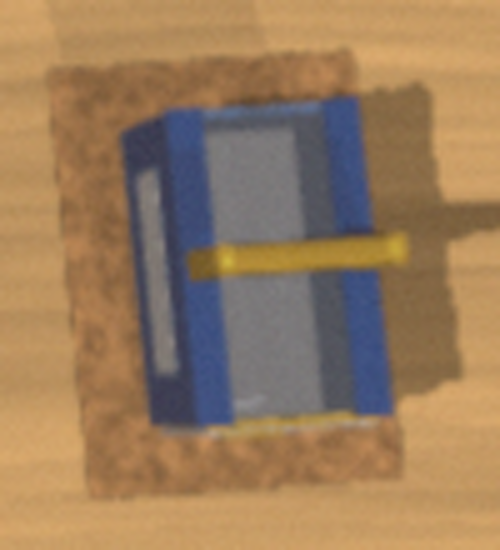

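View pics/t37f.png

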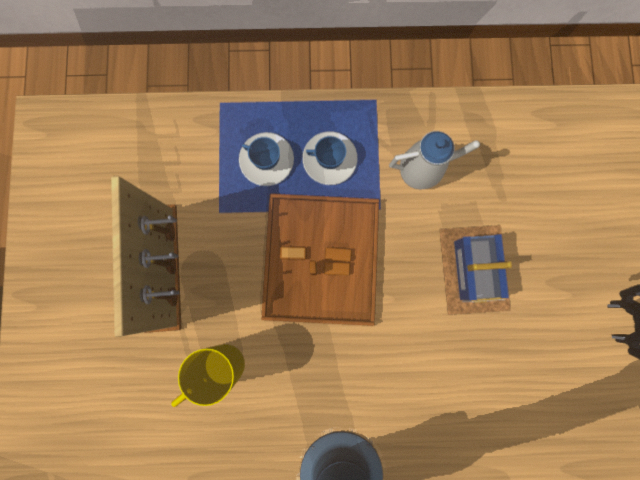

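```bash
python3 - <<'E'
from h import *
d=load('top');s=load('scene')
C=np.array([px2w(d,*cr(*q,5,430,215),.081) for q in [(168,112),(358,98),(198,427),(393,412)]]);print(C,C.mean(0))
for a,b in ((2,0),(3,1)): v=C[b]-C[a]; print(np.linalg.norm(v),np.degrees(np.arctan2(v[1],v[0])))
C=np.array([px2w(s,*cr(*q,5,140,200),.081) for q in [(168,145),(330,133),(153,375),(333,368)]]);print(C,C.mean(0))
M=[px2w(d,*cr(*q,5,430,215),.004) for q in [(50,68),(352,50),(90,497),(402,477)]];print('mat',np.mean(M,0))
E
```

```text
[[ 0.5602 -0.3059  0.081 ]
 [ 0.565  -0.3981  0.081 ]
 [ 0.4099 -0.3109  0.081 ]
 [ 0.4147 -0.4039  0.081 ]] [ 0.4875 -0.3547  0.081 ]
0.15040651694042725 1.9146252441735874
0.1503633229000393 2.2387930800050198
[[ 0.4155 -0.4032  0.081 ]
 [ 0.4115 -0.3115  0.081 ]
 [ 0.565  -0.3963  0.081 ]
 [ 0.5647 -0.299   0.081 ]] [ 0.4892 -0.3525  0.081 ]
mat [ 0.488  -0.3541  0.004 ]
```

```bash
python3 - <<'E'
from h import *
c=load('scene')['color']; a=cv2.resize(c[170:290,420:500],None,fx=5,fy=5,interpolation=cv2.INTER_CUBIC)
b=cv2.resize(c[215:325,275:390],None,fx=3.4,fy=5.4545,interpolation=cv2.INTER_CUBIC)
cv2.imwrite('pics/fin.png',np.hstack([a[:600],cv2.resize(b,(390,600))]))
E
```

```text
(no output)
```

View pics/fin.png

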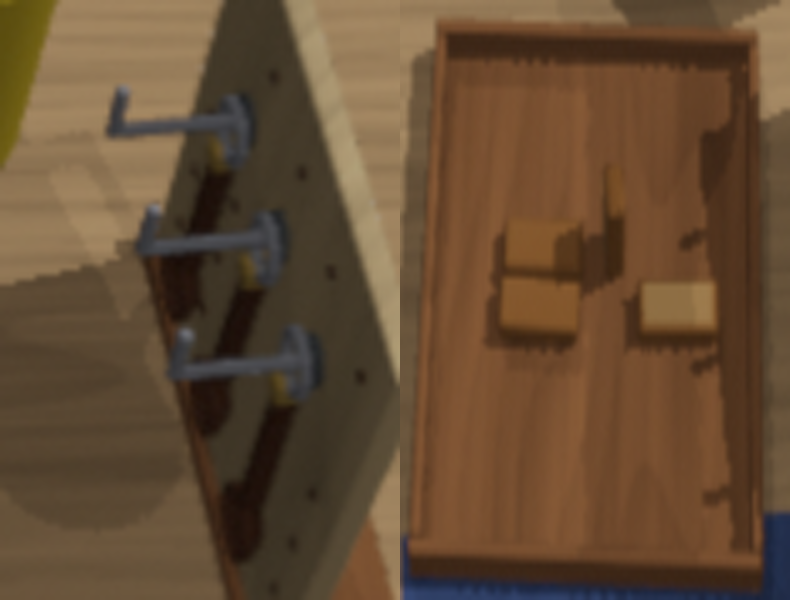

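```bash
python3 - <<'E'
from h import *
print(manip.close_job())
E
```

```text
the job is handed in; nothing more can be done
None
```

The job is done and was handed in at about 55 s of the 208 s allowed; `close_job` reports no verdict.

**Spoons:** Each of the three hangs by its ring on a hook of its own. The last pictures show the rings slid back against the board.

**Rusks:** All four ended inside the tray, in the last pictures from both cameras. One is standing on end rather than lying flat.

**Caddy:** It was tipped to about 42° at most, then stood upright again. The window shows it empty. It sits within about 2 mm of the mat's centre, turned about 2° like the mat. I never saw the flap face-on at the end, only that nothing sticks out at the front.

**Pot, pitcher and cups:** They are where they started.

Two things did not go as first planned:
- **Tipping direction:** I first tipped the caddy towards the robot and stopped at about 11°, because the wrist was heading for its joint limit. I stood it up, turned it about 85° and tipped it sideways over the tray.
- **Jammed rusk:** At about 30° a rusk wedged between the caddy's front edge and the tray floor. Raising the caddy about 25 mm freed it.

I saw no knock to the caddy or the spoons in any picture.

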